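# Candle a stone: get the clipped torch from behind the counter display

## Task

A buyer wants to see a stone lit from behind: first move the gem jar, the oval stone and the loupe off their wooden discs onto the grey sorting pad, so that the way is clear. Then pull the torch forward out of its spring clips and lay it in the brass forks of the candling rest, fully down, with its glass pointing at the stone that stands there just ahead of it. Last, put the jar, the oval stone and the loupe back, each upright on the middle of the disc it came from.

Things in the scene. Friction and masses are not known exactly. Their poses are not given: they have to be found in the camera images.
- jar: Loose round gem jar, 33 mm across, 22 mm high: black base with a clear snap top (one piece), 22 g. Stands on one of the three discs at the start (which one differs). Origin: centre of its underside, z up.
- oval_stone: Loose polished oval stone, mottled brown, domed top, flat underside; 48 mm (its x) by 35 mm (its y) by 24 mm high, 50 g; grip it low across its y. Stands on one of the three discs. Origin: centre of its underside, z up.
- loupe: Loose folded loupe lying flat (teardrop steel cover over a black lens ring), 25 mm wide (its x), 45 mm long (its y), 14 mm high, 45 g; it does not unfold. Grip it across its x. Lies on one of the three discs. Origin: centre of its underside, z up.
- torch_glass (a point): Loose black pocket torch, 113 mm long, 26 mm thick, 70 g. This point is the middle of its glass end, on its axis; y runs along the axis from the glass towards the tail with the red button (torch middle: 56 mm along +y). Starts in the holder's clips, axis level, 30 mm up. Pulled level to the holder's -x the clips resist with about 10 N together and snap open after about 10 mm; clear after 30 mm. It cannot be lifted straight up.
- holder: Fixed torch holder: dark wooden foot 54 x 150 x 6 mm (x -10 to +44 mm), two posts 50 mm high at x +14 to +29, y -36 and +36 mm, each with a 10 mm wide C-shaped steel spring clip open to the front (its -x, towards robot and discs). Torch axis: along its y at x 0, z 30 mm; 60 mm of barrel between the clips is free to grip from above. Origin: on the table under the torch axis, midway between clips.
- disc_l: Fixed round light-wood display disc, 58 mm across and 8 mm high, the left of the row of three in front of the torch holder as the robot sees it; one of the three small things stands on its middle at the start. Origin: centre of its underside, z up.
- disc_m: Fixed round light-wood display disc, 58 mm across and 8 mm high, the middle one of the row of three in front of the torch holder as the robot sees it; one of the three small things stands on its middle at the start. Origin: centre of its underside, z up.
- disc_r: Fixed round light-wood display disc, 58 mm across and 8 mm high, the right of the row of three in front of the torch holder as the robot sees it; one of the three small things stands on its middle at the start. Origin: centre of its underside, z up.
- pad: Fixed sorting pad, grey felt on a thin dark board, 150 mm (its x) by 160 mm (its y), top 6 mm above the table, level; put the three small things anywhere on it. Left or right of the work. Origin: centre of its underside.
- rest: Fixed candling rest, left or right, across from the pad: wooden board 66 (x) x 176 (y) x 6 mm; two V-shaped forks of 5 mm brass rod, open upward, 29 mm high, at y -9 and +59 mm (63 mm between them); a brass seat with a fixed pink stone at y -63 mm, top 43 mm high. The torch lies along y at x 0, axis z 30 mm, middle at y +25, glass at y -31 mm, about 15 mm short of the stone. Origin: centre of its underside.
There are look-alikes about, which are no part of the job. What is shaped like the disc_m but pink is not meant.

How it is judged:
On the way, in this order (a step that is already met when the one before it is completed fails the run):
1. the jar, the oval stone and the loupe are all three on the sorting pad, upright, while the torch is still in its clips (x of jar in the frame of pad between -0.075 and 0.075 m and y of jar in the frame of pad between -0.08 and 0.08 m and z of each of jar, oval_stone, loupe in the frame of pad below 0.012 m and angle between each of jar, oval_stone, loupe's own z axis and vertical below 0.2 rad and x of oval_stone in the frame of pad between -0.075 and 0.075 m and y of oval_stone in the frame of pad between -0.08 and 0.08 m and x of loupe in the frame of pad between -0.075 and 0.075 m and y of loupe in the frame of pad between -0.08 and 0.08 m and distance of torch_glass from where it was at the start of the episode below 0.012 m), for 0.2 s.
2. the torch lies in the brass forks of the candling rest, glass towards the stone, while the three things are still on the pad (x of torch_glass in the frame of rest between -0.008 and 0.008 m and y of torch_glass in the frame of rest between -0.043 and -0.016 m and z of torch_glass in the frame of rest between 0.025 and 0.035 m and angle between the y axis of torch_glass and the y axis of rest, either way round below 0.1 rad and x of jar in the frame of pad between -0.075 and 0.075 m and y of jar in the frame of pad between -0.08 and 0.08 m and z of each of jar, oval_stone, loupe in the frame of pad below 0.012 m and angle between each of jar, oval_stone, loupe's own z axis and vertical below 0.2 rad and x of oval_stone in the frame of pad between -0.075 and 0.075 m and y of oval_stone in the frame of pad between -0.08 and 0.08 m and x of loupe in the frame of pad between -0.075 and 0.075 m and y of loupe in the frame of pad between -0.08 and 0.08 m), for 0.2 s.
At the end, for the whole second after the job is handed in: The torch lies down in the forks of the rest (axis within 8 mm and 0.1 rad, height within 5 mm, glass within 15 mm behind and 12 mm ahead of its place short of the stone), and the jar, the oval stone and the loupe each stand upright within 15 mm of where they stood at the start (x of torch_glass in the frame of rest between -0.008 and 0.008 m and y of torch_glass in the frame of rest between -0.043 and -0.016 m and z of torch_glass in the frame of rest between 0.025 and 0.035 m and angle between the y axis of torch_glass and the y axis of rest, either way round below 0.1 rad and distance of each of jar, oval_stone, loupe from where it was at the start of the episode below 0.015 m and angle between each of jar, oval_stone, loupe's own z axis and vertical below 0.15 rad); the robot touches nothing.
It also fails if it takes over 136 s, if anything falls off the work surface, if the arm or the gripper's body presses on something with over 40 N, if the wrist force passes 120 N, or if a joint passes its speed limit or range.

## Robot

A 7-joint arm with a two-finger parallel gripper is mounted at the origin on the work surface; the furniture and walls round the work are solid. World frame = base frame: x ahead of the robot, y to its left, z up, the work surface at z = 0. Lengths are in m, angles in rad, forces in N, time in s.
With the tool pointing down it reaches from about 0.425 to 0.95 m from the base axis. Payload 4.7 kg.
Tool frame: the origin (TCP) lies midway between the tips of the shut fingers; the grasp point (between the pads) lies 19 mm behind it; z points along the fingers, y is the direction in which the jaws open and shut (so a half turn about z gives the same grasp; the last joint's range is limited). The gripper opens to 87 mm and grips with 3 to 60 N. Pads are 19 mm wide; open, the fingers measure 117 mm over their backs; the gripper's body (75 mm by 190 mm) begins 51 mm behind the grasp point.
Start: joints at [-1.356, 0.469, -0.049, 1.532, 0.024, 1.141, -0.082], TCP at [0.163, 0.655, 0.223] pointing down, gripper open.
Joint ranges: [-2.59, 2.59], [-0.33, 1.99], [-1.39, 1.29], [0.1, 2.45], [-1.04, 4.18], [0.21, 1.99], [-2.66, 2.66]. Speed limits (rad/s): [2.57, 2.57, 3.14, 3.14, 3.14, 3.14, 3.14].

## Interface

Orientations are given as [roll, pitch, yaw] about the fixed x, y, z axes, in that order (R = Rz(yaw) Ry(pitch) Rx(roll)).
In Python, from cell import robot gives the robot as it stands. The module is installed in compiled form; this text tells all that it offers.
- The arm moves only by the shell command python3 -m pendant 'ROWS' [FORCE]. ROWS is JSON, a list of rows, each a list of 7 numbers: the shift along the tool's x, y, z in mm, then the turn, a rotation vector about the tool's x, y, z in rad, then the finger opening in mm, from 0 to 87. A call has 1 to 5 rows; each row is the pose to reach, as a shift and turn from the pose measured when the call began, along the tool's axes at that moment; what a row does not reach only later rows make up. A row lasts 1/8 s, in which the tool goes at most 62.5 mm and 10.7 degrees, less where a joint would pass 70% of its speed; a pose out of reach is approached as far as the arm can. A call with a gripper value outside its range is refused whole. The fingers move at their own pace and stop on an object; FORCE is the grip in N (left out, the last holds). Time passes only in rows, so rows that repeat a pose let the fingers close. It gives the time, the measured TCP pose, the force and the opening at its end, in the units of the state.
- robot.get_obs(): the state, without advancing time (a new reading comes with each control period).
- robot.snapshot(name): name is "scene" or "top" or "wrist"; returns the picture (480x640x3 uint8, red, green, blue); there is no depth.
- robot.calibration(name): a dict with "K" (3x3 intrinsics, pixels), "cam_to_world" (4x4, takes a point from camera to world coordinates). Camera axes: x right, y up, looking along -z (the intrinsics and any distortion apply to the point x, -y, -z); pixel columns grow to the right and rows downward; lengths in m; the calibration is good to about 2 mm. A picture is of the moment at which its call begins: read the wrist's pose just before it. calibration takes no time and is no camera call; for the wrist camera it gives the pose at the moment of the call.
- robot.hand_in(): hands the job in, once; it reports no verdict.
Trained networks look in the newest picture that a camera, given by its name, has taken for a name from the list of things; names that differ only in an ending like _2 or _b are one class to them, and where a whole thing is asked for, a point or a joint stands for the part that bears it (a point fixed in the world has none). Each returns a list of dicts, best first, with "score" (0 to 1); they miss things now and then, are a little off and sometimes report something else, mostly with a low value. They report only what shows in the picture. A call takes as long as a camera call. They do not tell look-alikes from the thing itself.
- robot.search_frame(camera, target): "location" ([x, y, z] in m, in world coordinates, good to about 4 mm: the middle of the surface that is visible of it).
- robot.place_of(camera, target): "location" ([x, y, z] in m, in world coordinates, good to about 4 mm: a listed point, or the origin of a listed thing).
The state is a dict: "time": time; "joints": joint angles; "joint_vel": joint speeds; "joint_torque": joint torques, N m; "ee_pos": TCP position; "tcp_rot": TCP orientation; "ft_force": force on the tool from outside, world axes, zero at the start; "torque": the same for the moment, N m; "grip_width": opening from 0.0 (shut) to 1.0 (fully open).
Only numpy, scipy, OpenCV 4.12 (cv2) and the standard library are available. Lean on these libraries where they do the work, as an engineer would, in place of code of your own. Each camera call takes 0.05 s, during which the arm holds its last target.

## Working session

There is one attempt and no reset: what is moved stays moved. The work goes in short steps, Python scripts to look and compute and a shell command to move; the robot and the scene stay as the last step left them, time stands still between calls to the robot, and variables do not carry over. Pictures are saved under pics/ and viewed, and the job is handed in when it is done.

```bash
mkdir -p pics; ls; python3 - <<'E'
from cell import robot
import cv2,numpy as np
o=robot.get_obs()
print(o['time'],o['ee_pos'],o['tcp_rot'],o['grip_width'])
for n in("scene","top","wrist"):
    im=robot.snapshot(n);cv2.imwrite(f'pics/{n}0.png',im[:,:,::-1])
    c=robot.calibration(n);print(n,np.round(c['K'],1).tolist(),np.round(c['cam_to_world'],3).tolist(),[k for k in c])
E
```

```text
pics
0.0 [0.16279656 0.65443325 0.22146192] [-3.13956636e+00  6.68889731e-05  2.89777764e+00] 1.000337613846745
scene [[575.4, 0.0, 327.9], [0.0, 575.4, 250.0], [0.0, 0.0, 1.0]] [[0.747, 0.409, -0.524, -0.051], [-0.664, 0.475, -0.577, -0.587], [0.012, 0.779, 0.626, 0.709], [0.0, 0.0, 0.0, 1.0]] ['K', 'cam_to_world']
top [[515.2, 0.0, 328.9], [0.0, 515.2, 241.1], [0.0, 0.0, 1.0]] [[-0.008, 0.989, -0.147, 0.325], [-1.0, -0.01, -0.018, -0.014], [-0.019, 0.147, 0.989, 1.125], [0.0, 0.0, 0.0, 1.0]] ['K', 'cam_to_world']
wrist [[400.4, 0.0, 318.2], [0.0, 400.4, 235.0], [0.0, 0.0, 1.0]] [[0.241, -0.929, -0.28, 0.086], [0.971, 0.23, 0.071, 0.675], [-0.001, -0.289, 0.957, 0.383], [0.0, 0.0, 0.0, 1.0]] ['K', 'cam_to_world']
```

View pics/scene0.png

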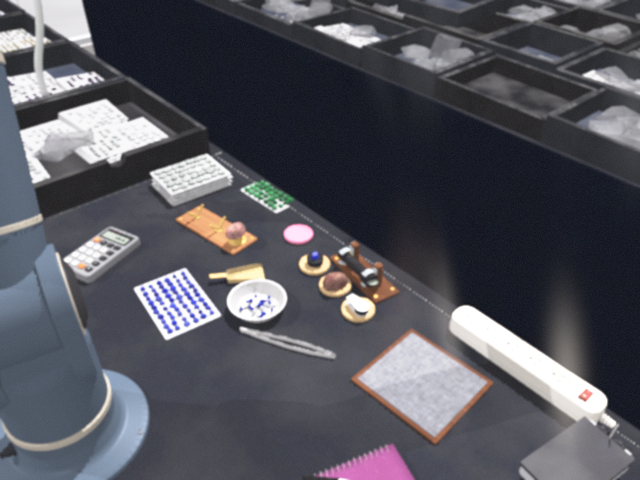

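View pics/top0.png

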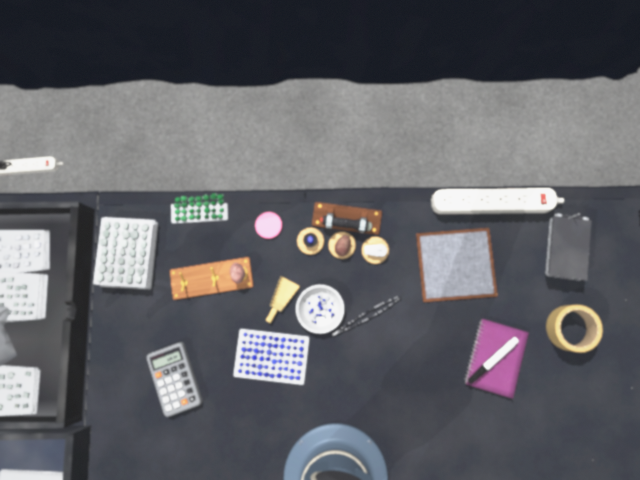

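View pics/wrist0.png

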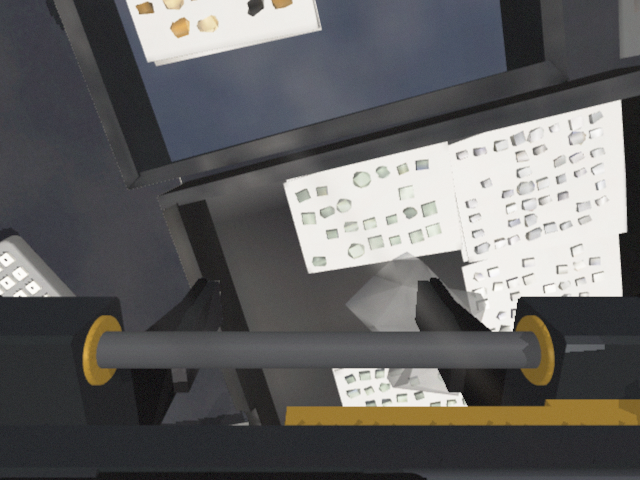

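The scene view shows the discs at about (314,264), (335,284) and (358,309), with the holder behind them, the pad at (423,384) and the rest at (217,228). In the top view the discs are at (311,240), (342,244) and (375,249), with a pink look-alike disc at (268,224). Next: enlarged crops and the network estimates.

```bash
cat > h.py <<'E'
from cell import robot
import cv2,numpy as np
from scipy.spatial.transform import Rotation as R
def snap(n,f=None,crop=None,z=1):
    c=robot.calibration(n);im=robot.snapshot(n)
    if f:
        a=im[:,:,::-1]
        if crop: x0,y0,x1,y1=crop;a=a[y0:y1,x0:x1]
        cv2.imwrite('pics/'+f,cv2.resize(a,None,fx=z,fy=z,interpolation=cv2.INTER_CUBIC))
    return im,c
def px2w(c,u,v,z):
    K=c['K'];T=np.array(c['cam_to_world'])
    d=T[:3,:3]@np.array([(u-K[0][2])/K[0][0],-(v-K[1][2])/K[1][1],-1])
    return T[:3,3]+d*(z-T[2,3])/d[2]
def w2px(c,p):
    T=np.array(c['cam_to_world']);q=T[:3,:3].T@(np.array(p)-T[:3,3]);K=c['K']
    return K[0][0]*q[0]/-q[2]+K[0][2],K[1][1]*-q[1]/-q[2]+K[1][2]
def go(p,yaw=None,o=None):
    """shift in tool mm and rotvec to reach TCP p, tool straight down with yaw"""
    o=o or robot.get_obs();M=R.from_euler('xyz',o['tcp_rot'])
    s=M.inv().apply(np.array(p)-o['ee_pos'])*1000
    if yaw is None: yaw=o['tcp_rot'][2]
    T=R.from_euler('xyz',[np.pi,0,yaw]); r=(M.inv()*T).as_rotvec()
    print('shift',np.round(s,1),'rot',np.round(r,3));return s,r
def st():
    o=robot.get_obs();print('t',round(o['time'],2),'p',np.round(o['ee_pos'],4),'r',np.round(o['tcp_rot'],3),'F',np.round(o['ft_force'],1),'g',round(o['grip_width']*87,1));return o
E
python3 - <<'E'
from h import *
snap('top','topz.png',(160,185,510,310),2.28)
for n in('scene','top'):
    if n=='scene':snap('scene','scz.png',(160,170,500,450),2.3)
    for t in('jar','oval_stone','loupe','torch_glass','holder','disc_l','disc_m','disc_r','pad','rest'):
        print(n,t,[(np.round(d['location'],3).tolist(),round(d['score'],2)) for d in robot.place_of(n,t)[:3]])
st()
E
```

```text
scene jar [([0.413, 0.27, -0.002], 0.64), ([0.493, 0.048, 0.012], 0.59), ([0.525, -0.026, -0.0], 0.33)]
scene oval_stone [([0.493, 0.048, 0.011], 0.7), ([0.436, -0.267, 0.0], 0.65), ([0.482, -0.021, 0.009], 0.58)]
scene loupe [([0.472, -0.089, 0.006], 0.82)]
scene torch_glass [([0.516, -0.085, 0.028], 0.77)]
scene holder [([0.525, -0.025, -0.0], 0.67), ([0.49, 0.05, 0.011], 0.2)]
scene disc_l [([0.528, 0.147, 0.002], 0.83), ([0.468, -0.092, -0.001], 0.75), ([0.487, -0.02, -0.001], 0.65)]
scene disc_m [([0.528, 0.147, 0.002], 0.83), ([0.468, -0.092, -0.001], 0.75), ([0.487, -0.02, -0.001], 0.65)]
scene disc_r [([0.528, 0.147, 0.002], 0.83), ([0.468, -0.092, -0.001], 0.75), ([0.487, -0.02, -0.001], 0.65)]
scene pad [([0.438, -0.266, 0.001], 0.55)]
scene rest [([0.412, 0.271, -0.002], 0.84)]
top jar [([0.492, 0.047, 0.008], 0.76)]
top oval_stone [([0.484, -0.021, 0.008], 0.64)]
top loupe [([0.471, -0.092, 0.006], 0.63)]
top torch_glass [([0.518, -0.086, 0.03], 0.7)]
top holder [([0.526, -0.026, -0.001], 0.9)]
top disc_l [([0.528, 0.143, -0.001], 0.91), ([0.474, -0.093, -0.004], 0.81), ([0.497, 0.051, -0.0], 0.54)]
top disc_m [([0.528, 0.143, -0.001], 0.91), ([0.474, -0.093, -0.004], 0.81), ([0.497, 0.051, -0.0], 0.54)]
top disc_r [([0.528, 0.143, -0.001], 0.91), ([0.474, -0.093, -0.004], 0.81), ([0.497, 0.051, -0.0], 0.54)]
top pad [([0.442, -0.267, -0.004], 0.82), ([0.526, -0.026, 0.001], 0.29)]
top rest [([0.419, 0.272, -0.0], 0.81)]
t 1.25 p [0.1629 0.6551 0.2226] r [ 3.142 -0.     2.898] F [0.6 0.2 0.4] g 86.9
```

View pics/topz.png

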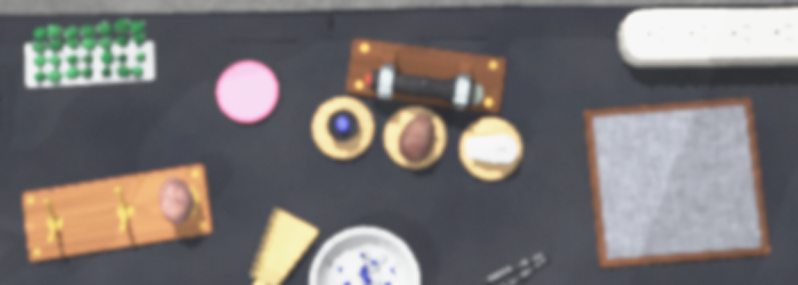

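View pics/scz.png

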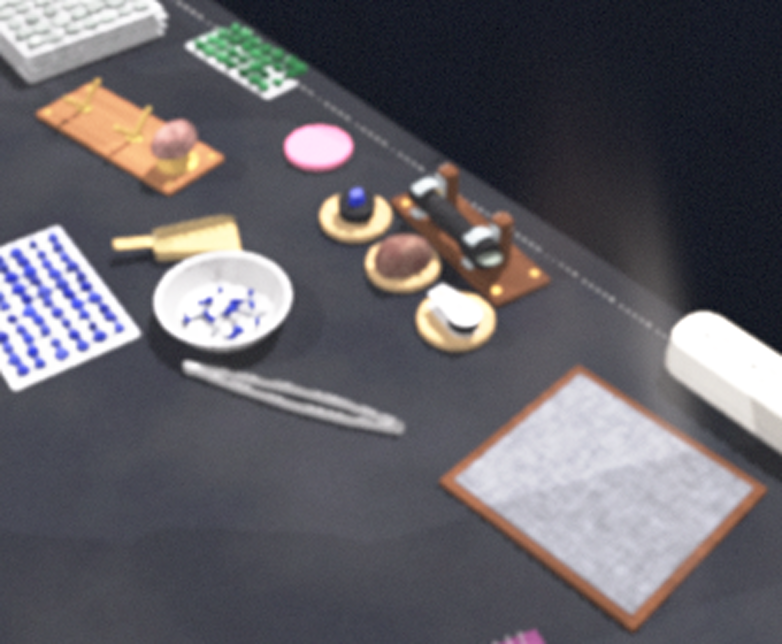

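In the crops the jar is on the left disc (crop px 343,127), the oval stone is on the middle disc (417,137) and the loupe is on the right disc (490,148). These are the three light-wood discs in a row in front of the holder. The pink disc at (247,92) has the wrong colour and stands apart, so it isn't meant. The torch's red tail is on the left and its glass on the right. The rest's stone is at its right end, so the torch needs only a small turn. Next I'll bring the wrist camera over.

```bash
python3 - <<'E'
from h import *
st();go([0.33,0.36,0.24],np.pi);go([0.43,-0.02,0.22],np.pi)
E
```

```text
t 1.25 p [0.1629 0.6551 0.2226] r [ 3.142 -0.     2.898] F [0.6 0.2 0.4] g 86.9
shift [-233.4 -246.   -17.5] rot [ 0.    -0.    -0.244]
shift [-422.2 -590.6    2.5] rot [ 0.    -0.    -0.244]
```

```bash
python3 -m pendant '[[-40,-41,-17,0,0,-0.04,60],[-82,-82,-17,0,0,-0.08,60],[-125,-123,-17,0,0,-0.12,60],[-180,-185,-17,0,0,-0.18,60],[-233,-246,-17,0,0,-0.244,60]]'; python3 - <<'E'
from h import *
st();go([0.43,-0.02,0.2],np.pi)
E
```

```text
time: 1.88
ee_pos: [0.313, 0.3927, 0.2398]
tcp_rot: [3.141, 0.001, -3.139]
ft_force: [0.6, -0.4, -0.3]
grip_width: 0.698
t 1.88 p [0.313  0.3927 0.2398] r [ 3.141e+00  1.000e-03 -3.139e+00] F [ 0.6 -0.4 -0.3] g 60.7
shift [-116.1 -413.    39.6] rot [0.001 0.001 0.002]
```

```bash
python3 -m pendant '[[-40,-60,0,0,0,0,60],[-70,-120,0,0,0,0,60],[-90,-180,10,0,0,0,60],[-110,-240,20,0,0,0,60],[-116,-300,30,0,0,0,60]]' && python3 -m pendant '[[0,-60,5,0,0,0,60],[0,-113,10,0,0,0,60],[0,-113,10,0,0,0,60],[0,-113,10,0,0,0,60]]'; python3 - <<'E'
from h import *
st()
snap('wrist','w1.png')
E
```

```text
time: 2.5
ee_pos: [0.4281, 0.1078, 0.2127]
tcp_rot: [3.14, 0.003, -3.14]
ft_force: [1.0, -0.4, 0.5]
grip_width: 0.689
time: 3.0
ee_pos: [0.4285, -0.0046, 0.2028]
tcp_rot: [3.14, 0.003, -3.139]
ft_force: [0.5, -0.1, -0.1]
grip_width: 0.688
t 3.0 p [ 0.4285 -0.0046  0.2028] r [ 3.140e+00  3.000e-03 -3.139e+00] F [ 0.5 -0.1 -0.1] g 59.8
```

View pics/w1.png

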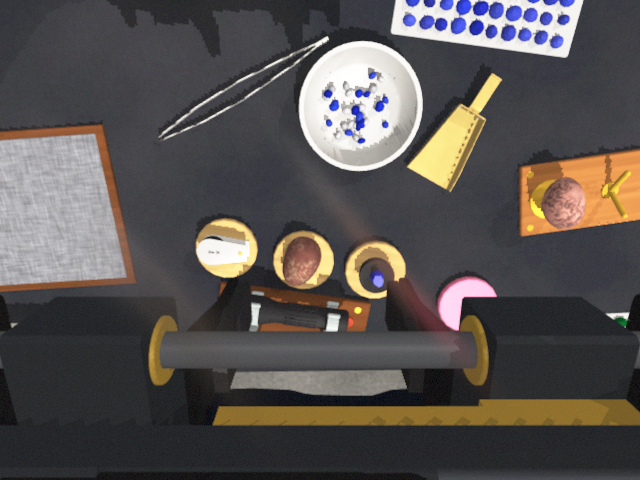

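The wrist view shows the loupe on its disc at (226,248), the oval at (302,260), the jar at (375,272), the bowl and the pad's edge at left. The torch is hidden by the fingers, so I'll move 80 mm ahead.

```bash
python3 -m pendant '[[-50,-10,0,0,0,0,60],[-90,-20,0,0,0,0,60],[-90,-20,0,0,0,0,60]]'; python3 - <<'E'
from h import *
st()
im,c=snap('wrist','w2.png')
for t in('jar','oval_stone','loupe','torch_glass','holder','disc_m','rest','pad'):
    print(t,[(np.round(d['location'],3).tolist(),round(d['score'],2)) for d in robot.place_of('wrist',t)[:4]])
E
```

```text
time: 3.42
ee_pos: [0.5212, -0.0224, 0.2028]
tcp_rot: [3.141, 0.004, -3.136]
ft_force: [0.2, -1.0, 0.1]
grip_width: 0.693
t 3.42 p [ 0.5212 -0.0224  0.2028] r [ 3.141  0.004 -3.136] F [ 0.2 -1.   0.1] g 60.3
jar [([0.489, 0.048, 0.006], 0.75)]
oval_stone [([0.483, -0.02, 0.007], 0.56)]
loupe [([0.469, -0.094, 0.008], 0.94)]
torch_glass [([0.52, -0.086, 0.025], 0.84)]
holder [([0.525, -0.027, 0.0], 0.61)]
disc_m [([0.496, 0.051, 0.0], 0.74), ([0.469, -0.092, 0.007], 0.71), ([0.471, -0.096, 0.01], 0.62)]
rest []
pad [([0.438, -0.267, -0.003], 0.66)]
```

View pics/w2.png

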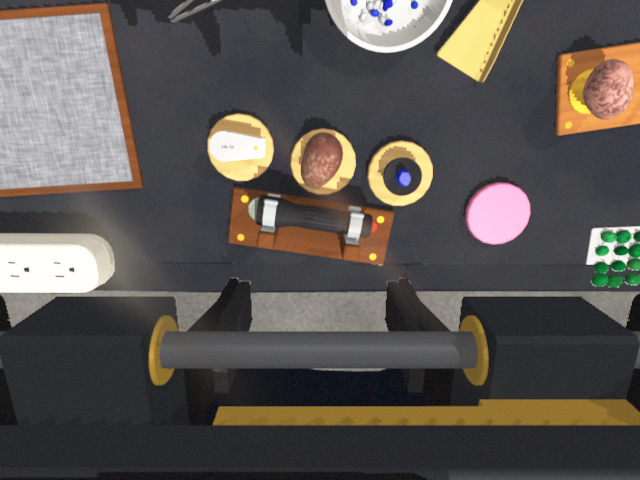

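```bash
python3 - <<'E'
from h import *
c=robot.calibration('wrist');im=cv2.imread('pics/w2.png');
hsv=cv2.cvtColor(im,cv2.COLOR_BGR2HSV)
yl=((hsv[:,:,0]>12)&(hsv[:,:,0]<30)&(hsv[:,:,1]>60)&(hsv[:,:,2]>120)).astype(np.uint8)
for n,(u,v) in dict(l=(400,173),m=(323,160),r=(240,147)).items():
    m=np.zeros_like(yl);cv2.circle(m,(u,v),38,1,-1)
    cs,_=cv2.findContours((yl&m),cv2.RETR_EXTERNAL,cv2.CHAIN_APPROX_NONE)
    k=cv2.convexHull(np.vstack([q for q in cs if len(q)>15]))
    e=cv2.fitEllipse(k);print(n,np.round(e[0],1),np.round(e[1],1),np.round(px2w(c,*e[0],.008),4))
def top(p,z): return np.round(px2w(c,*p,z),4)
cv2.imwrite('pics/w2z.png',cv2.resize(im[100:280,190:450],None,fx=3,fy=3,interpolation=cv2.INTER_CUBIC))
np.save('c2.npy',c['cam_to_world'])
E
```

```text
l [399.9 173.1] [63.8 67.3] [0.4892 0.0509 0.008 ]
m [322.9 161.2] [65.6 66.1] [ 0.4791 -0.0178  0.008 ]
r [240.  146.9] [65.8 68.6] [ 0.4671 -0.0902  0.008 ]
```

View pics/w2z.png

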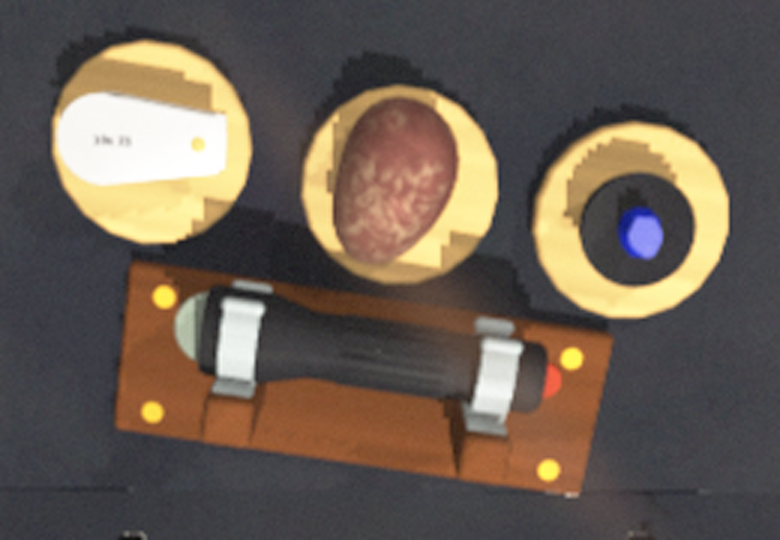

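```bash
python3 - <<'E'
from h import *
c=robot.calibration('wrist');im=cv2.imread('pics/w2.png')
hsv=cv2.cvtColor(im,cv2.COLOR_BGR2HSV).astype(int);
def mask(sel,ctr,r,z,n):
    m=np.zeros(im.shape[:2],np.uint8);cv2.circle(m,ctr,r,1,-1);m=m&sel.astype(np.uint8)
    m=cv2.morphologyEx(m,cv2.MORPH_OPEN,np.ones((3,3)))
    k,lab,s,_=cv2.connectedComponentsWithStats(m);i=1+np.argmax(s[1:,4]);
    p=np.argwhere(lab==i)[:,::-1]
    W=np.array([px2w(c,*q,z)[:2] for q in p]);mu=W.mean(0)
    rc=cv2.minAreaRect((W*1000).astype(np.float32))
    w,V=np.linalg.eigh(np.cov(W.T));d=V[:,1];print(n,s[i,4],'mean',mu.round(4),'axis',d.round(3),'deg',np.degrees(np.arctan2(d[1],d[0])).round(1),'rect',np.round(rc[0],1),np.round(rc[1],1),round(rc[2],1))
H,S,V=[hsv[:,:,i] for i in range(3)]
print(hsv[160,320],hsv[150,330],hsv[147,225],hsv[180,390])
mask(((H<10)|(H>165))&(S>50)&(V<200)&(V>40),(322,161),34,.018,'oval')
mask((S<30)&(V>190),(238,147),34,.022,'loupe')
mask((V<70),(402,176),24,.016,'jar')
for g,t in(((252,207),(374,226)),):
    a=px2w(c,*g,.03);b=px2w(c,*t,.03);print('torch',a.round(4),b.round(4),np.degrees(np.arctan2(*(b-a)[:2])))
# foot corners zoom->px
P=[(130,263),(612,333),(578,495),(117,430)]
W=np.array([px2w(c,190+x/3,100+y/3,.006) for x,y in P]);print(W.round(4));print(W.mean(0))
print(np.degrees(np.arctan2(*(W[1]-W[0])[:2])),np.degrees(np.arctan2(*(W[2]-W[3])[:2])),np.linalg.norm(W[1]-W[0]),np.linalg.norm(W[2]-W[1]))
# pad corners
for p in((108,3),(142,188)):print(px2w(c,*p,.006).round(4))
E
```

```text
[  6 111 173] [  5 116 171] [  6   7 196] [144  19  66]
oval 924 mean [ 0.4699 -0.0163] axis [-0.841 -0.542] deg -147.2 rect [471.  -16.7] [32.9 31.5] 58.1
loupe 1351 mean [ 0.4655 -0.0912] axis [0.041 0.999] deg 87.6 rect [464.9 -90.3] [23.8 46.4] 0.3
jar 660 mean [0.4912 0.0534] axis [-0.955  0.296] deg 162.8 rect [491.5  53.4] [27.3 31.1] 74.5
torch [ 0.5156 -0.0784  0.03  ] [0.532  0.0267 0.03  ] 8.878852893170848
[[ 0.5033 -0.0985  0.006 ]
 [ 0.5244  0.0481  0.006 ]
 [ 0.5776  0.0404  0.006 ]
 [ 0.5563 -0.1056  0.006 ]]
[ 0.5403892 -0.0288935  0.006    ]
8.158693902701508 8.284665066972476 0.14803148003009756 0.053756300392913015
[ 0.3556 -0.1896  0.006 ]
[ 0.504  -0.1809  0.006 ]
```

```bash
python3 - <<'E'
from h import *
c=robot.calibration('wrist');im=cv2.imread('pics/w2.png')
H,S,V=[x.astype(int) for x in cv2.split(cv2.cvtColor(im,cv2.COLOR_BGR2HSV))]
m=np.zeros(im.shape[:2],np.uint8);cv2.circle(m,(323,161),31,1,-1)
m&=((H<=11)|(H>150)).astype(np.uint8)&(S>35).astype(np.uint8)
m=cv2.morphologyEx(m,cv2.MORPH_OPEN,np.ones((5,5)))
cs,_=cv2.findContours(m,cv2.RETR_EXTERNAL,cv2.CHAIN_APPROX_NONE);k=max(cs,key=cv2.contourArea)
e=cv2.fitEllipse(cv2.convexHull(k));print(e,cv2.contourArea(k))
print(px2w(c,*e[0],.014).round(4),px2w(c,*e[0],.02).round(4))
a=im.copy();cv2.ellipse(a,e,(0,255,0),1);cv2.imwrite('pics/ov.png',cv2.resize(a[110:210,270:380],None,fx=5,fy=5))
E
```

```text
((320.53106689453125, 159.30197143554688), (38.28426742553711, 55.86249542236328), 18.280412673950195) 1490.0
[ 0.4768 -0.0199  0.014 ] [ 0.4761 -0.02    0.02  ]
```

View pics/ov.png

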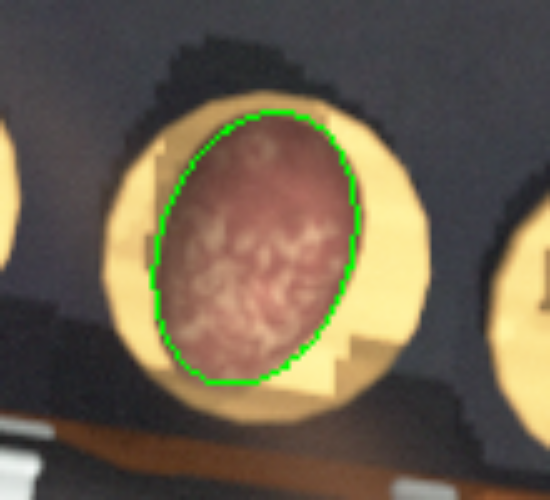

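The ellipse fits the stone: centre about (0.478,-0.019), long axis 18° off x. I'll pick up the jar first.

```bash
python3 -m pendant '[[16,37,50,0,0,0,46],[31,74,100,0,0,0,46],[31,74,140,0,0,0,46],[31,74,140,0,0,0,46]]'; python3 - <<'E'
from h import *
st();go([.490,.051,.011],np.pi);snap('wrist','w3.png')
E
```

```text
time: 4.38
ee_pos: [0.4848, 0.0509, 0.0613]
tcp_rot: [3.141, -0.003, -3.136]
ft_force: [-0.0, 0.4, 0.9]
grip_width: 0.53
t 4.38 p [0.4848 0.0509 0.0613] r [ 3.141e+00 -3.000e-03 -3.136e+00] F [-0.   0.4  0.9] g 46.1
shift [-5.4  0.1 50.3] rot [ 0.001 -0.003  0.005]
```

View pics/w3.png

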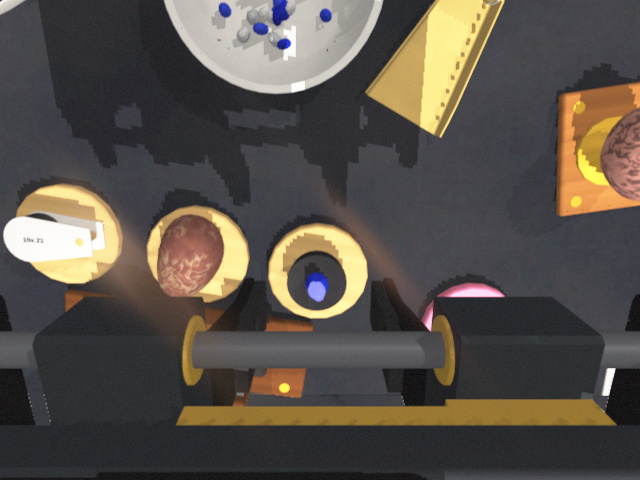

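The jar is centred between the fingers (u≈317). Descending and closing.

```bash
python3 -m pendant '[[-5,0,20,0,-0.003,0,46],[-5,0,40,0,-0.003,0,46],[-5,0,50,0,-0.003,0.005,46],[-5,0,50,0,-0.003,0.005,46]]' && python3 -m pendant '[[0,0,0,0,0,0,28],[0,0,0,0,0,0,28],[0,0,0,0,0,0,28]]' 20; python3 - <<'E'
from h import *
st();go([.490,.051,.06],np.pi)
E
```

```text
time: 4.92
ee_pos: [0.4927, 0.0502, 0.014]
tcp_rot: [3.14, 0.006, 3.14]
ft_force: [-0.3, 0.3, -0.1]
grip_width: 0.535
time: 5.3
ee_pos: [0.4934, 0.0502, 0.0147]
tcp_rot: [3.14, 0.007, 3.14]
ft_force: [-0.8, -1.3, 4.4]
grip_width: 0.355
t 5.3 p [0.4934 0.0502 0.0147] r [3.14  0.007 3.14 ] F [-0.8 -1.3  4.4] g 30.9
shift [  3.    0.9 -45.3] rot [ 0.002  0.007 -0.002]
```

```bash
python3 -m pendant '[[0,0,-25,0,0,0,28],[0,0,-50,0,0,0,28],[8,-40,-55,0,0,0,28],[13,-90,-55,0,0,0,28],[18,-150,-55,0,0,0,28]]' && python3 -m pendant '[[0,-60,0,0,0,0,28],[0,-122,0,0,0,0,28],[0,-122,0,0,0,0,28]]' ; python3 - <<'E'
from h import *
st();go([.475,-.222,.0135],np.pi);snap('wrist','w4.png')
E
```

```text
time: 5.92
ee_pos: [0.4748, -0.1003, 0.0696]
tcp_rot: [3.139, 0.008, -3.141]
ft_force: [1.3, 0.3, -0.6]
grip_width: 0.355
time: 6.3
ee_pos: [0.4738, -0.2286, 0.0698]
tcp_rot: [-3.141, 0.009, 3.132]
ft_force: [0.5, 1.0, -0.0]
grip_width: 0.355
t 6.3 p [ 0.4738 -0.2286  0.0698] r [-3.141  0.009  3.132] F [ 0.5  1.  -0. ] g 30.9
shift [-0.6  6.7 56.3] rot [-0.001  0.009 -0.009]
```

View pics/w4.png

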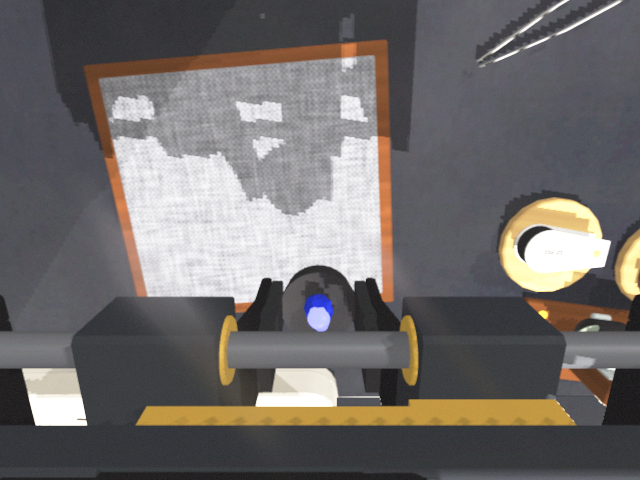

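The jar is held at (318,310) over the rear right of the pad. Lowering and releasing.

```bash
python3 -m pendant '[[0,3,25,0,0.009,0,28],[0,6,45,0,0.009,-0.009,28],[0,6,55,0,0.009,-0.009,28],[0,6,56,0,0.009,-0.009,28]]' && python3 -m pendant '[[0,0,0,0,0,0,46],[0,0,0,0,0,0,46],[0,0,-25,0,0,0,46],[0,0,-55,0,0,0,46],[0,0,-55,0,0,0,46]]'; python3 - <<'E'
from h import *
st();go([.478,-.019,.06],2.827);snap('wrist','w5.png')
E
```

```text
time: 6.85
ee_pos: [0.4747, -0.2177, 0.0131]
tcp_rot: [3.139, -0.002, -3.136]
ft_force: [-1.0, -0.5, -0.4]
grip_width: 0.361
time: 7.48
ee_pos: [0.4765, -0.2187, 0.0705]
tcp_rot: [3.141, 0.004, -3.136]
ft_force: [0.2, -0.7, -0.3]
grip_width: 0.527
t 7.47 p [ 0.4765 -0.2187  0.0705] r [ 3.141  0.004 -3.136] F [ 0.2 -0.7 -0.3] g 45.9
shift [ -2.6 199.7  10.6] rot [0.001 0.004 0.32 ]
```

View pics/w5.png

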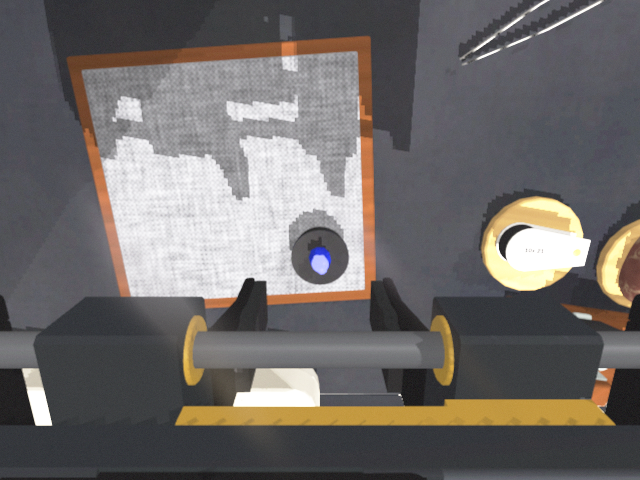

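The jar stands on the pad at (320,257). Now the oval stone.

```bash
python3 -m pendant '[[0,50,0,0,0,0.08,50],[0,110,0,0,0,0.16,50],[-2,170,0,0,0,0.25,50],[-2,200,0,0,0,0.32,50],[-2,200,0,0,0,0.32,50]]'; python3 - <<'E'
from h import *
st();go([.478,-.019,.012],2.827);snap('wrist','w6.png')
E
```

```text
time: 8.15
ee_pos: [0.4756, -0.0152, 0.0686]
tcp_rot: [3.14, -0.002, 2.833]
ft_force: [-0.5, -0.6, -0.2]
grip_width: 0.575
t 8.15 p [ 0.4756 -0.0152  0.0686] r [ 3.140e+00 -2.000e-03  2.833e+00] F [-0.5 -0.6 -0.2] g 50.0
shift [-3.5 -3.  56.6] rot [ 0.002 -0.002  0.006]
```

View pics/w6.png

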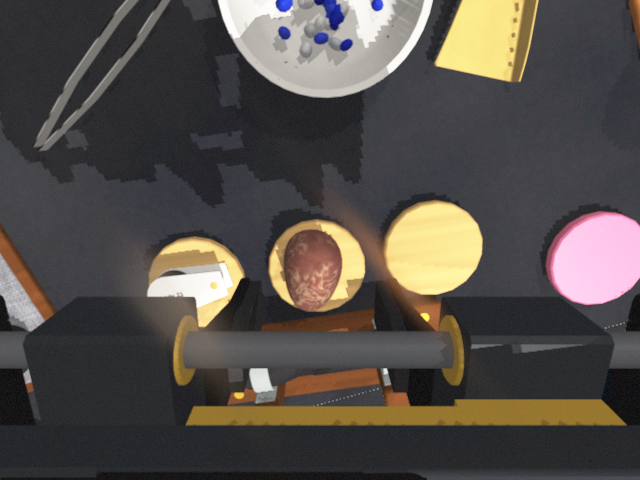

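The stone at (313,270) is aligned with the jaws. Descending.

```bash
python3 -m pendant '[[-3,-3,20,0,0,0,50],[-3,-3,40,0,0,0.006,50],[-3,-3,56,0,0,0.006,50],[-3,-3,57,0,0,0.006,50]]' && python3 -m pendant '[[0,0,0,0,0,0,30],[0,0,0,0,0,0,30],[0,0,0,0,0,0,30]]' 25; python3 - <<'E'
from h import *
st()
E
```

```text
time: 8.7
ee_pos: [0.4766, -0.0222, 0.0107]
tcp_rot: [-3.141, -0.003, 2.823]
ft_force: [-1.3, 0.5, 0.2]
grip_width: 0.581
time: 9.07
ee_pos: [0.4771, -0.0221, 0.0112]
tcp_rot: [3.141, -0.002, 2.823]
ft_force: [0.2, -0.7, 1.7]
grip_width: 0.372
t 9.07 p [ 0.4771 -0.0221  0.0112] r [ 3.141e+00 -2.000e-03  2.823e+00] F [ 0.2 -0.7  1.7] g 32.4
```

```bash
python3 -m pendant '[[0,0,-30,0,0,0,30],[0,0,-60,0,0,0,30],[-15,-45,-62,0,0,0,30],[-33,-104,-62,0,0,0,30],[-52,-163,-62,0,0,0,30]]' && python3 -m pendant '[[-19,-58,0,0,0,0,30],[-36,-111,0,0,0,0,30],[-36,-111,0,0,0,0,30]]' ; python3 - <<'E'
from h import *
st();go([.475,-.310,.0102],2.823);snap('wrist','w7.png')
E
```

```text
time: 9.7
ee_pos: [0.4758, -0.1944, 0.0736]
tcp_rot: [3.141, -0.001, 2.825]
ft_force: [1.2, 0.5, -0.4]
grip_width: 0.364
time: 10.07
ee_pos: [0.4741, -0.3171, 0.0742]
tcp_rot: [-3.138, 0.001, 2.817]
ft_force: [-0.1, 0.2, -2.0]
grip_width: 0.36
t 10.07 p [ 0.4741 -0.3171  0.0742] r [-3.138e+00  1.000e-03  2.817e+00] F [-0.1  0.2 -2. ] g 31.3
shift [ 1.4  7.2 64. ] rot [-0.003  0.001 -0.006]
```

View pics/w7.png

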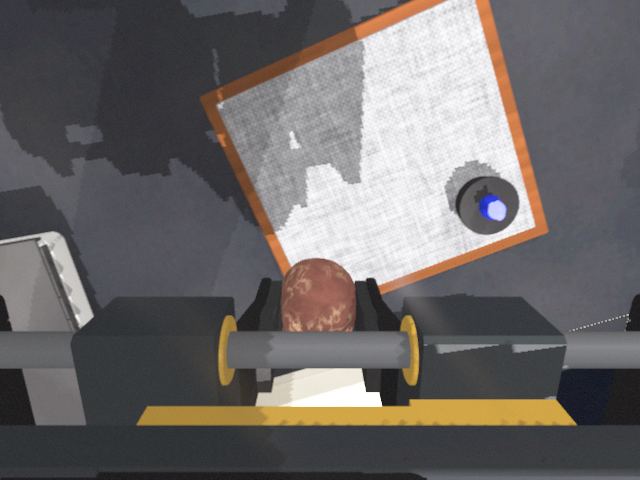

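```bash
python3 -m pendant '[[8,5,25,0,0,0,30],[10,10,45,0,0,0,30],[10,10,58,0,0,0,30],[10,10,62,0,0,0,30]]'
```

```text
time: 10.62
ee_pos: [0.4683, -0.2998, 0.0111]
tcp_rot: [3.142, -0.002, 2.822]
ft_force: [-0.6, -0.3, 0.9]
grip_width: 0.357
```

```bash
python3 -m pendant '[[0,0,0,0,0,0,50],[0,0,0,0,0,0,50],[0,0,-25,0,0,0,50],[0,0,-58,0,0,0,50],[0,0,-58,0,0,0,50]]'; python3 - <<'E'
from h import *
st();go([.466,-.091,.07],np.pi/2);snap('wrist','w8.png')
E
```

```text
time: 11.25
ee_pos: [0.4703, -0.3013, 0.072]
tcp_rot: [-3.141, 0.005, 2.822]
ft_force: [-0.1, -0.1, 0.7]
grip_width: 0.572
t 11.25 p [ 0.4703 -0.3013  0.072 ] r [-3.141  0.005  2.822] F [-0.1 -0.1  0.7] g 49.8
shift [ 70.2 198.2   1.5] rot [0.002 0.005 1.251]
```

View pics/w8.png

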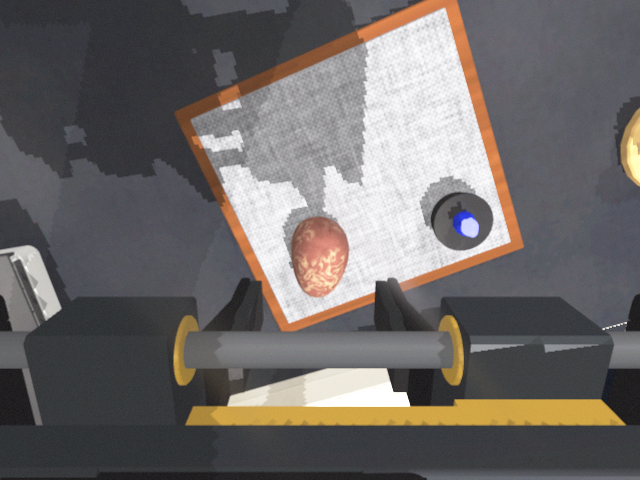

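The oval stone lies flat on the pad at (320,256) and the jar is at (463,221). For the loupe I need a turn of about 1.29 rad, so I'll check the joint first.

```bash
python3 - <<'E'
from h import *
print(np.round(robot.get_obs()['joints'],2));go([.466,-.093,.07],1.53)
E
python3 -m pendant '[[20,50,0,0,0,0.18,36],[40,110,0,0,0,0.36,36],[60,160,0,0,0,0.54,36],[71,196,0,0,0,0.72,36],[71,196,0,0,0,0.9,36]]'; python3 - <<'E'
from h import *
st();print(np.round(robot.get_obs()['joints'],2));go([.466,-.093,.07],1.53)
E
```

```text
[ 0.16  0.49  0.44  1.98 -0.3   0.74  2.03]
shift [ 68.3 195.8   0.4] rot [1.000e-03 2.000e-03 1.292e+00]
time: 11.92
ee_pos: [0.4629, -0.0881, 0.0695]
tcp_rot: [-3.141, -0.001, 1.923]
ft_force: [-0.1, -1.3, 0.5]
grip_width: 0.415
t 11.93 p [ 0.4629 -0.0881  0.0695] r [-3.141e+00 -1.000e-03  1.923e+00] F [-0.1 -1.3  0.5] g 36.1
[-0.45  0.42  0.69  2.18 -0.43  0.68  0.89]
shift [-5.7  1.3 -0.5] rot [-0.    -0.001  0.393]
```

```bash
python3 -m pendant '[[-5,1,0,0,0,0.18,36],[-5,1,0,0,0,0.36,36],[-5,1,0,0,0,0.393,36],[-5,1,0,0,0,0.393,36]]'; python3 - <<'E'
from h import *
st();go([.466,-.092,.013],1.53);snap('wrist','w9.png')
E
```

```text
time: 12.42
ee_pos: [0.4652, -0.0924, 0.0691]
tcp_rot: [-3.14, -0.001, 1.532]
ft_force: [0.4, 0.4, -0.4]
grip_width: 0.412
t 12.43 p [ 0.4652 -0.0924  0.0691] r [-3.140e+00 -1.000e-03  1.532e+00] F [ 0.4  0.4 -0.4] g 35.9
shift [ 0.4  0.9 56.1] rot [-0.001 -0.001  0.002]
```

View pics/w9.png

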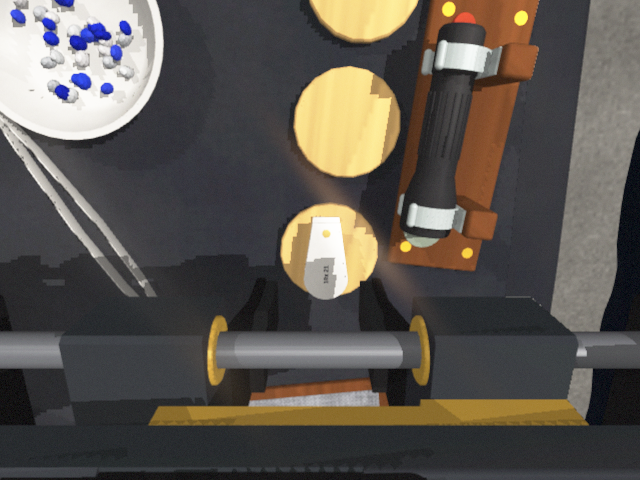

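```bash
python3 - <<'E'
from h import *
c=robot.calibration('wrist');f=lambda u,v,z:print((u,v),px2w(c,u,v,z).round(4))
f(326,257,.022);f(329,250,.008);f(347,121,.008);f(328,218,.022);f(326,298,.022)
print('torch');f(424,236,.03);f(465,18,.03);f(432,216,.042);f(460,56,.042);f(405,230,.03);f(453,225,.03)
print('tcp proj',w2px(c,robot.get_obs()['ee_pos']-np.array([0,0,.048])))
E
```

```text
(326, 257) [ 0.4697 -0.0877  0.022 ]
(329, 250) [ 0.4717 -0.0885  0.008 ]
(347, 121) [ 0.4836 -0.016   0.008 ]
(328, 218) [ 0.4715 -0.0655  0.022 ]
(326, 298) [ 0.4689 -0.1126  0.022 ]
torch
(424, 236) [ 0.5214 -0.0751  0.03  ]
(465, 18) [0.536 0.027 0.03 ]
(432, 216) [ 0.5217 -0.0614  0.042 ]
(460, 56) [0.5308 0.0099 0.042 ]
(405, 230) [ 0.5113 -0.0715  0.03  ]
(453, 225) [ 0.5362 -0.0697  0.03  ]
tcp proj (np.float64(318.3416218967709), np.float64(264.77132973642637))
```

Comparing the two yaws shows the wrist camera is offset about 3 mm and 1.4 mm in the tool axes. Corrected, the discs are at l (.4923,.0495), m (.4822,-.0192) and r (.4702,-.0916), and the loupe is at x≈.469. Gripping the loupe with a narrow opening.

```bash
python3 -m pendant '[[-1,4,20,0,0,0,34],[-1,4,40,0,0,0,34],[-1,4,57,0,0,0,34],[-1,4,58,0,0,0,34]]' && python3 -m pendant '[[0,0,0,0,0,0,20],[0,0,0,0,0,0,20],[0,0,0,0,0,0,20]]' 25; python3 - <<'E'
from h import *
st()
E
```

```text
time: 12.98
ee_pos: [0.4682, -0.0936, 0.0103]
tcp_rot: [-3.138, -0.001, 1.532]
ft_force: [-0.2, -0.4, -1.1]
grip_width: 0.393
time: 13.35
ee_pos: [0.4686, -0.0936, 0.0107]
tcp_rot: [-3.139, -0.001, 1.532]
ft_force: [-0.1, -0.3, 0.9]
grip_width: 0.264
t 13.35 p [ 0.4686 -0.0936  0.0107] r [-3.139e+00 -1.000e-03  1.532e+00] F [-0.1 -0.3  0.9] g 23.0
```

```bash
python3 -m pendant '[[0,0,-30,0,0,0,20],[0,0,-58,0,0,0,20],[-40,-18,-60,0,0,0,20],[-95,-38,-60,0,0,0,20],[-150,-58,-60,0,0,0,20]]' && python3 -m pendant '[[-20,-5,0,0,0,0,20],[-20,-5,0,0,0,0,20]]' ; python3 - <<'E'
from h import *
st();go([.398,-.262,.0097],1.532);snap('wrist','w10.png')
E
```

```text
time: 13.98
ee_pos: [0.4048, -0.2423, 0.0711]
tcp_rot: [-3.14, -0.001, 1.534]
ft_force: [1.5, -1.2, -0.3]
grip_width: 0.258
time: 14.22
ee_pos: [0.3984, -0.2638, 0.0716]
tcp_rot: [-3.141, -0.0, 1.53]
ft_force: [-0.1, 0.6, -0.4]
grip_width: 0.26
t 14.22 p [ 0.3984 -0.2638  0.0716] r [-3.141 -0.     1.53 ] F [-0.1  0.6 -0.4] g 22.6
shift [ 1.7 -0.4 61.9] rot [-0.    -0.    -0.002]
```

View pics/w10.png

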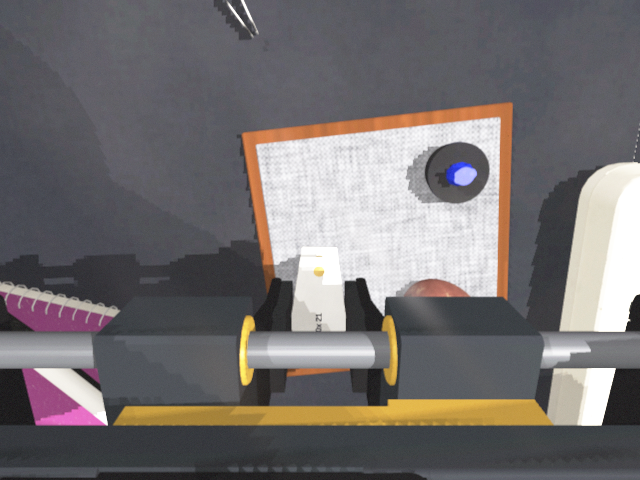

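```bash
python3 -m pendant '[[1,0,25,0,0,0,20],[1,0,48,0,0,0,20],[1,0,60,0,0,0,20],[1,0,61,0,0,0,20]]' && python3 -m pendant '[[0,0,0,0,0,0,34],[0,0,0,0,0,0,34],[0,0,-28,0,0,0,34],[40,0,-60,0,0,0,34],[90,0,-80,0,0,0,34]]' ; python3 - <<'E'
from h import *
st();snap('wrist','w11.png');snap('top','t11.png',(400,200,520,310),4)
for n in('wrist','top'):
  for t in('jar','oval_stone','loupe','pad'):
    print(n,t,[(np.round(d['location'],3).tolist(),round(d['score'],2)) for d in robot.place_of(n,t)[:2]])
E
```

```text
time: 14.78
ee_pos: [0.399, -0.2599, 0.0098]
tcp_rot: [-3.139, -0.002, 1.534]
ft_force: [-0.8, 0.2, -1.0]
grip_width: 0.26
time: 15.4
ee_pos: [0.4033, -0.1705, 0.0916]
tcp_rot: [3.141, -0.002, 1.531]
ft_force: [0.2, 0.1, 0.6]
grip_width: 0.393
t 15.4 p [ 0.4033 -0.1705  0.0916] r [ 3.141e+00 -2.000e-03  1.531e+00] F [0.2 0.1 0.6] g 34.2
wrist jar [([0.475, -0.218, 0.007], 0.65), ([0.44, -0.267, -0.002], 0.21)]
wrist oval_stone []
wrist loupe [([0.399, -0.262, 0.011], 0.55)]
wrist pad [([0.442, -0.268, -0.002], 0.82)]
top jar []
top oval_stone [([0.475, -0.301, 0.008], 0.48), ([0.475, -0.09, -0.0], 0.19)]
top loupe []
top pad []
```

View pics/w11.png

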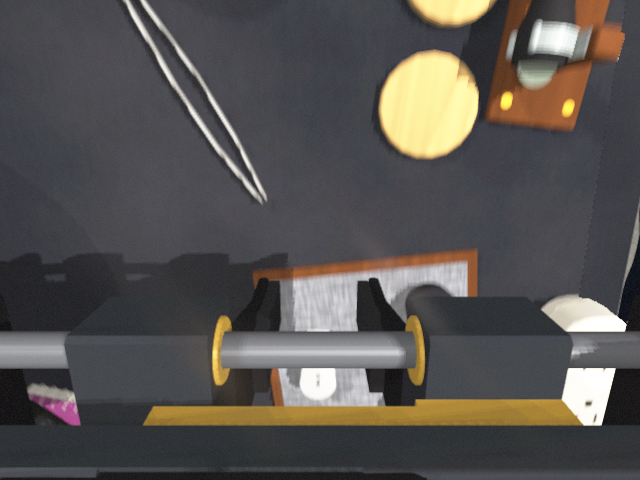

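View pics/t11.png

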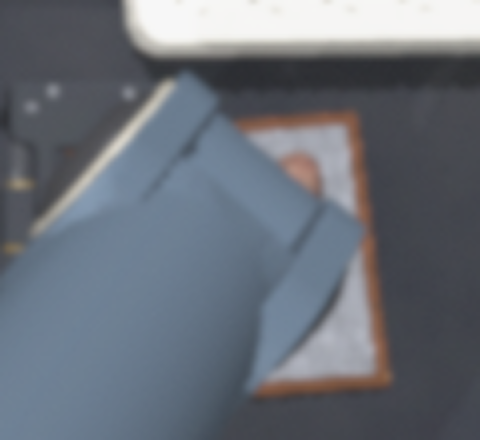

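All three lie on the pad, with the loupe flat at (318,380). Next I'll hover over the torch.

```bash
python3 - <<'E'
from h import *
st();go([.5267,-.0279,.085],1.4274)
E
```

```text
t 15.9 p [ 0.402  -0.1715  0.0898] r [-3.139e+00 -2.000e-03  1.531e+00] F [ 0.7 -0.1 -0.2] g 34.1
shift [148.5 119.    4.7] rot [-0.003 -0.002  0.104]
```

```bash
python3 -m pendant '[[40,40,-10,0,0,0.02,44],[80,70,-10,0,0,0.05,44],[120,100,0,0,0,0.08,44],[148,119,5,-0.003,-0.002,0.104,44],[148,119,5,-0.003,-0.002,0.104,44]]'; python3 - <<'E'
from h import *
st();go([.5267,-.0279,.012],1.4274);im,c=snap('wrist','w12.png')
print(w2px(c,[.5267+.0014,-.0279+.0031,.03]))
E
```

```text
time: 16.52
ee_pos: [0.5279, -0.0267, 0.0837]
tcp_rot: [-3.141, 0.001, 1.431]
ft_force: [-0.7, -0.4, 0.1]
grip_width: 0.504
t 16.52 p [ 0.5279 -0.0267  0.0837] r [-3.141e+00  1.000e-03  1.431e+00] F [-0.7 -0.4  0.1] g 43.8
shift [-1.3 -1.  71.7] rot [-0.001  0.001  0.003]
(np.float64(318.39621887886534), np.float64(257.86137195008655))
```

View pics/w12.png

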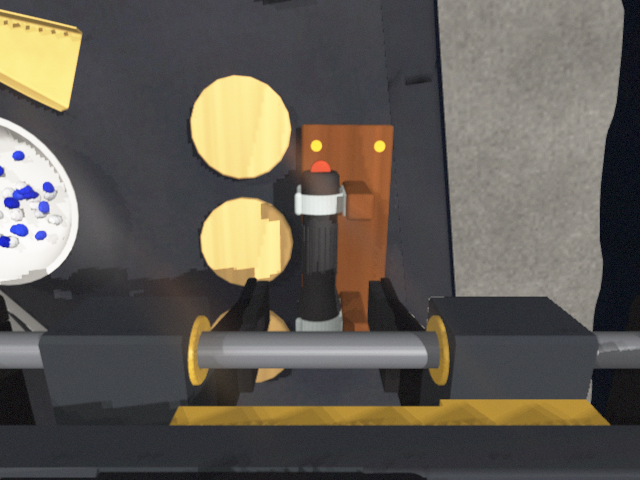

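The torch runs vertically at u≈320 with its clips at v≈200 and v≈325. It's aligned with the jaws and centred, so I'll descend and grip.

```bash
python3 -m pendant '[[-1,0,25,0,0,0,44],[-1,0,48,0,0,0,44],[-1,0,66,0,0,0,44],[-1,0,71,0,0,0,44],[-1,0,71,0,0,0,44]]' && python3 -m pendant '[[0,0,0,0,0,0,30],[0,0,0,0,0,0,26],[0,0,0,0,0,0,18],[0,0,0,0,0,0,18]]' 40; python3 - <<'E'
from h import *
st()
E
```

```text
time: 17.2
ee_pos: [0.5266, -0.0304, 0.0132]
tcp_rot: [-3.141, 0.002, 1.427]
ft_force: [0.6, -0.9, 0.5]
grip_width: 0.506
time: 17.7
ee_pos: [0.5276, -0.0304, 0.0137]
tcp_rot: [3.14, 0.002, 1.427]
ft_force: [1.9, -0.3, -0.0]
grip_width: 0.293
t 17.7 p [ 0.5276 -0.0304  0.0137] r [3.140e+00 2.000e-03 1.427e+00] F [ 1.9 -0.3 -0. ] g 25.5
```

```bash
python3 -m pendant '[[0,-6,0,0,0,0,18],[0,-12,0,0,0,0,18],[0,-18,0,0,0,0,18],[0,-26,0,0,0,0,18],[0,-34,0,0,0,0,18]]' 45; python3 -m pendant '[[0,-6,0,0,0,0,18],[0,-10,0,0,0,0,18],[0,-10,0,0,0,0,18]]'; python3 - <<'E'
from h import *
st();snap('wrist','w13.png')
E
```

```text
time: 18.32
ee_pos: [0.4919, -0.0252, 0.0131]
tcp_rot: [-3.14, 0.002, 1.427]
ft_force: [-0.7, 0.1, -1.1]
grip_width: 0.289
time: 18.7
ee_pos: [0.4817, -0.0237, 0.0131]
tcp_rot: [-3.14, 0.001, 1.427]
ft_force: [0.6, -0.7, -0.2]
grip_width: 0.29
t 18.7 p [ 0.4817 -0.0237  0.0131] r [-3.140e+00  1.000e-03  1.427e+00] F [ 0.6 -0.7 -0.2] g 25.3
```

View pics/w13.png

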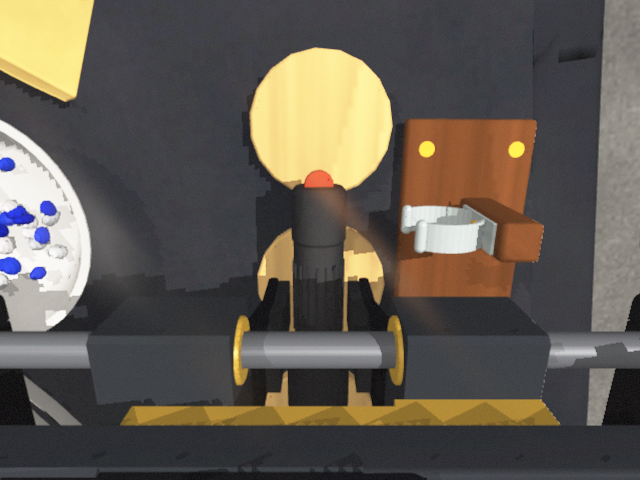

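The torch is out of the clips and the spring clip at (450,230) is empty. I'll lift it and carry it towards the rest, turning on the way.

```bash
python3 -m pendant '[[0,0,-40,0,0,0,18],[0,0,-90,0,0,0,18],[40,-20,-120,0,0,-0.08,18],[85,-45,-130,0,0,-0.18,18],[130,-70,-130,0,0,-0.28,18]]'; python3 -m pendant '[[20,0,0,0,0,0,18],[50,0,0,0,0,0,18],[50,0,0,0,0,0,18]]'; python3 - <<'E'
from h import *
st();snap('wrist','w14.png')
for t in('rest',):
    print(t,[(np.round(d['location'],3).tolist(),round(d['score'],2)) for d in robot.place_of('wrist',t)[:2]])
E
```

```text
time: 19.38
ee_pos: [0.432, 0.1167, 0.1442]
tcp_rot: [3.14, -0.0, 1.71]
ft_force: [-0.2, 0.5, -0.4]
grip_width: 0.286
time: 19.75
ee_pos: [0.425, 0.1684, 0.1442]
tcp_rot: [3.14, -0.0, 1.714]
ft_force: [0.1, -0.5, -1.2]
grip_width: 0.289
t 19.75 p [0.425  0.1684 0.1442] r [ 3.14  -0.     1.714] F [ 0.1 -0.5 -1.2] g 25.2
rest [([0.415, 0.269, -0.002], 0.59)]
```

View pics/w14.png

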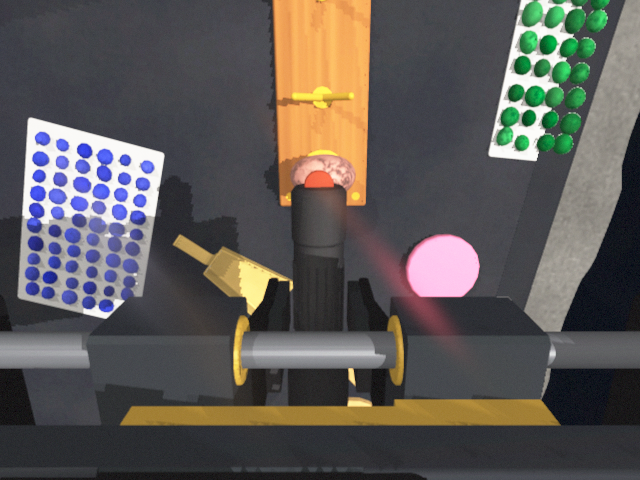

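```bash
python3 - <<'E'
import cv2
im=cv2.imread('pics/w14.png');cv2.imwrite('pics/w14z.png',cv2.resize(im[0:220,250:400],None,fx=2.7,fy=2.7,interpolation=cv2.INTER_CUBIC))
E
```

```text
(no output)
```

View pics/w14z.png

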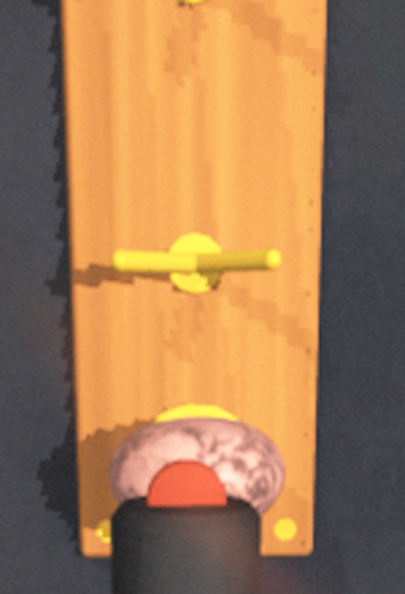

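```bash
python3 - <<'E'
from h import *
o=st();c=robot.calibration('wrist');yaw=o['tcp_rot'][2]
f=lambda x,y,z:px2w(c,250+x/2.7,y/2.7,z)[:2]
tx=np.array([np.cos(yaw),np.sin(yaw)]);ty=np.array([np.sin(yaw),-np.cos(yaw)])
cor=-(tx*.0031+ty*.0014)
L0,L1,R0,R1=f(82,555,.006),f(63,0,.006),f(312,553,.006),f(327,0,.006)
print('w',np.linalg.norm(L0-R0),np.linalg.norm(L1-R1))
for a,b in((L0,L1),(R0,R1)):
    d=b-a;print('edge yaw',np.degrees(np.arctan2(-d[0],d[1])))
front=(L0+R0)/2;d=((L1+R1)/2-front);d/=np.linalg.norm(d)
F=f(195,263,.006);ps=np.arctan2(-d[0],d[1]);print('axis',d,np.degrees(ps),'tool yaw',np.pi/2+ps)
o1=front+d*.088;o2=F+d*.009;print('raw',o1,o2,'cor',o1+cor,o2+cor)
rx=np.array([d[1],-d[0]])
og=((o1+o2)/2+cor);tgt=og+.025*d;print('origin',og,'target',tgt)
# fork tips at z .029
print('fork tips mid',((f(120,260,.029)+f(272,258,.029))/2+cor), 'exp',og-.009*d)
E
```

```text
t 19.85 p [0.4253 0.1659 0.1442] r [3.14 0.   1.71] F [-0.4 -0.  -1. ] g 25.3
w 0.06516774284916829 0.06497798639098261
edge yaw 8.372441344669427
edge yaw 8.45101683070276
axis [-0.14628429  0.98924259] 8.41165660568231 tool yaw 1.7176074301111832
raw [0.4144889  0.26729632] [0.41438032 0.26630289] cor [0.41353256 0.26403206] [0.41342399 0.26303863]
origin [0.41347827 0.26353534] target [0.40982117 0.28826641]
fork tips mid [0.4147033  0.25416969] exp [0.41479483 0.25463216]
```

```bash
python3 - <<'E'
from h import *
st();go([.410,.287,.09],1.7176)
E
```

```text
t 19.85 p [0.4253 0.1659 0.1442] r [3.14 0.   1.71] F [-0.4 -0.  -1. ] g 25.3
shift [122.1   1.6  54.2] rot [ 0.001  0.    -0.008]
```

```bash
python3 -m pendant '[[45,0,0,0,0,0,18],[90,1,10,0,0,-0.008,18],[122,2,30,0,0,-0.008,18],[122,2,54,0.001,0,-0.008,18],[122,2,54,0.001,0,-0.008,18]]';python3 - <<'E'
from h import *
st();go([.410,.287,.0133],1.7176);snap('wrist','w15.png')
E
```

```text
time: 20.48
ee_pos: [0.4099, 0.2851, 0.089]
tcp_rot: [-3.139, 0.003, 1.716]
ft_force: [-0.9, -0.2, -0.5]
grip_width: 0.289
t 20.48 p [0.4099 0.2851 0.089 ] r [-3.139e+00  3.000e-03  1.716e+00] F [-0.9 -0.2 -0.5] g 25.1
shift [ 2.1  0.6 75.7] rot [-0.002  0.003 -0.001]
```

View pics/w15.png

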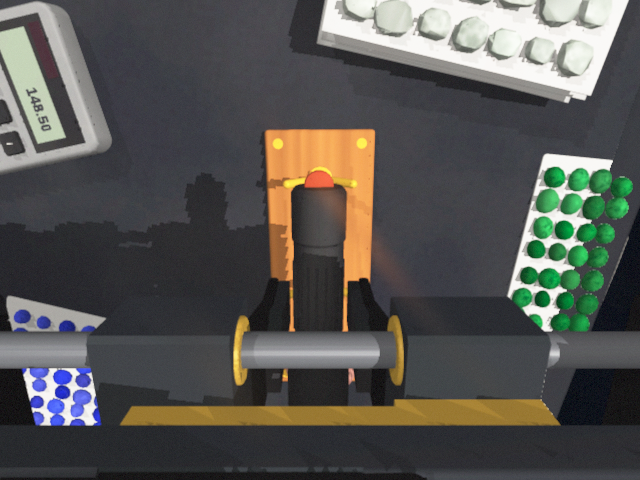

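```bash
python3 - <<'E'
from h import *
o=st();c=robot.calibration('wrist');yaw=o['tcp_rot'][2]
tx=np.array([np.cos(yaw),np.sin(yaw)]);ty=np.array([np.sin(yaw),-np.cos(yaw)])
cor=-(tx*.0031+ty*.0014)
d=np.array([-.1463,.9892]);e=px2w(c,320,129.5,.006)[:2]+cor;print(e-.088*d)
g=px2w(c,320,183,.029)[:2]+cor;print(g-.059*d)
E
```

```text
t 20.52 p [0.4108 0.2853 0.09  ] r [-3.141e+00  2.000e-03  1.715e+00] F [-0.4 -0.2 -0.6] g 25.8
[0.41356106 0.26615252]
[0.41331367 0.26704618]
```

The rest origin from this view is (.4135,.266), which agrees. Lowering the torch into the forks.

```bash
python3 -m pendant '[[2,0,25,0,0,0,18],[3,0,50,0,0,0,18],[3,0,65,0,0.002,-0.002,18],[3,0,72,0,0.002,-0.002,18],[3,0,75,0,0.002,-0.002,18]]'; python3 -m pendant '[[0,0,1,0,0,0,18],[0,0,1,0,0,0,18]]'; python3 - <<'E'
from h import *
st()
E
```

```text
time: 21.15
ee_pos: [0.4108, 0.2879, 0.0158]
tcp_rot: [-3.141, -0.001, 1.717]
ft_force: [-5.1, -2.7, 22.3]
grip_width: 0.287
time: 21.4
ee_pos: [0.4108, 0.2879, 0.016]
tcp_rot: [-3.141, -0.002, 1.717]
ft_force: [-2.5, -2.1, 7.1]
grip_width: 0.291
t 21.4 p [0.4108 0.2879 0.016 ] r [-3.141e+00 -2.000e-03  1.717e+00] F [-2.5 -2.1  7.1] g 25.4
```

It touches the forks at TCP z≈16 mm. Releasing, so it settles.

```bash
python3 -m pendant '[[0,0,0,0,0,0,30],[0,0,0,0,0,0,44],[0,0,0,0,0,0,44],[0,0,-20,0,0,0,44],[0,0,-50,0,0,0,44]]'; python3 -m pendant '[[-30,0,-40,0,0,0,44],[-60,0,-60,0,0,0,44],[-60,0,-60,0,0,0,44]]';python3 - <<'E'
from h import *
st();snap('wrist','w16.png')
snap('scene','s16.png',(120,150,320,300),4)
for n in('wrist','scene','top'):
    if n=='top':snap('top','t16.png',(140,230,300,330),5)
    print(n,[(np.round(d['location'],3).tolist(),round(d['score'],2)) for d in robot.place_of(n,'torch_glass')[:2]])
E
```

```text
time: 22.02
ee_pos: [0.4104, 0.2873, 0.066]
tcp_rot: [-3.139, -0.001, 1.716]
ft_force: [-0.3, 0.4, -1.5]
grip_width: 0.509
time: 22.4
ee_pos: [0.4205, 0.2264, 0.1274]
tcp_rot: [3.141, -0.003, 1.712]
ft_force: [-1.2, 0.5, 0.3]
grip_width: 0.503
t 22.4 p [0.4205 0.2264 0.1274] r [ 3.141e+00 -3.000e-03  1.712e+00] F [-1.2  0.5  0.3] g 43.8
wrist [([0.42, 0.232, 0.027], 0.87)]
scene [([0.417, 0.232, 0.031], 0.94), ([0.476, -0.22, 0.007], 0.64)]
top []
```

View pics/w16.png

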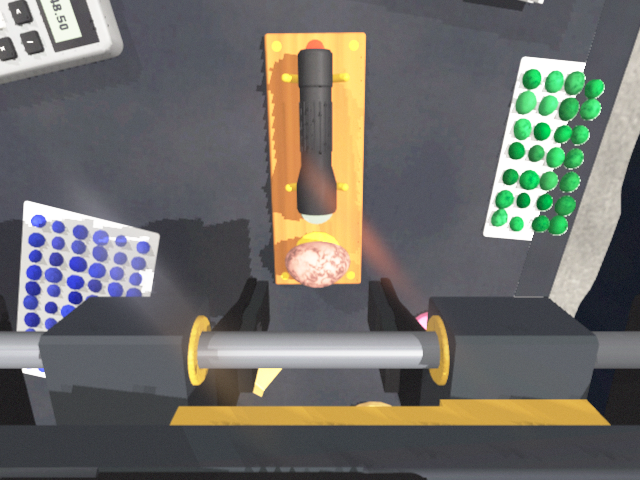

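View pics/s16.png

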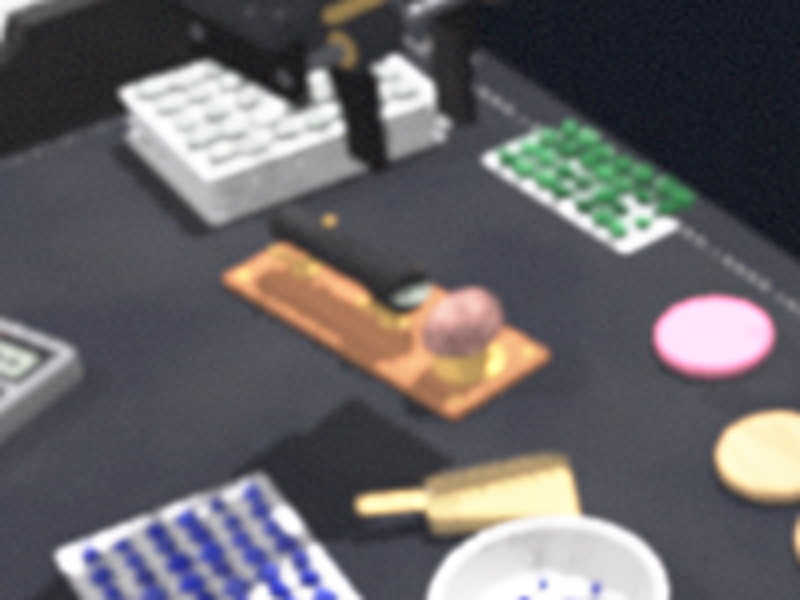

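View pics/t16.png

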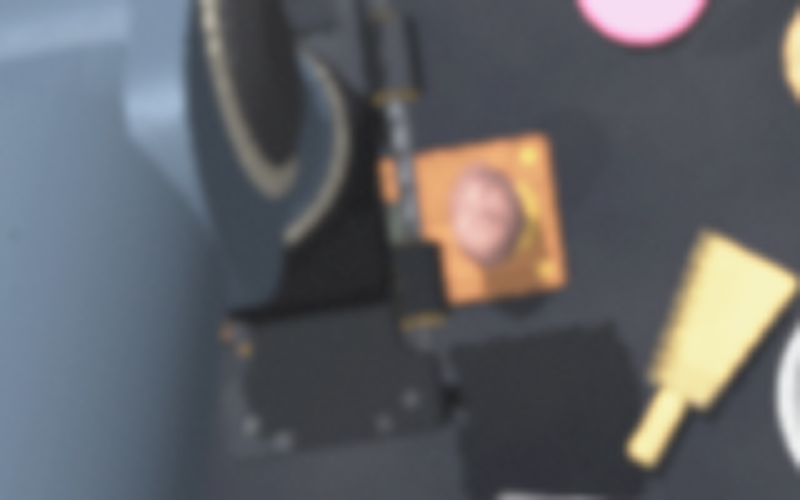

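The torch lies in both forks, on axis (glass at (317,217), tail at (316,45)), with the stone ahead of it. My estimate of the glass y in the rest frame is about -33 mm. Next I'll bring the things back, starting with the loupe.

```bash
python3 - <<'E'
from h import *
st();go([.399,-.2605,.08],1.532)
E
```

```text
t 22.7 p [0.4187 0.2286 0.1252] r [-3.138  0.     1.718] F [ 0.3 -0.2  0.2] g 43.7
shift [-480.9  -91.1   45.7] rot [-0.003  0.001  0.186]
```

```bash
python3 -m pendant '[[-50,0,0,0,0,0.03,36],[-110,5,0,0,0,0.06,36],[-170,10,0,0,0,0.09,36],[-230,10,0,0,0,0.12,36],[-290,0,0,0,0,0.15,36]]'; python3 - <<'E'
from h import *
st();go([.399,-.2605,.08],1.532)
E
```

```text
time: 23.32
ee_pos: [0.4621, -0.0597, 0.1251]
tcp_rot: [-3.138, 0.002, 1.569]
ft_force: [0.6, -0.3, -0.2]
grip_width: 0.417
t 23.32 p [ 0.4621 -0.0597  0.1251] r [-3.138e+00  2.000e-03  1.569e+00] F [ 0.6 -0.3 -0.2] g 36.3
shift [-200.9  -62.5   45.6] rot [-0.003  0.002  0.037]
```

```bash
python3 -m pendant '[[-55,-15,10,0,0,0.02,36],[-110,-35,25,0,0,0.037,36],[-165,-50,40,0,0,0.037,36],[-201,-62,46,0,0,0.037,36],[-201,-62,46,-0.003,0.002,0.037,36]]'; python3 - <<'E'
from h import *
st();go([.399,-.2600,.0097],1.532);im,c=snap('wrist','w17.png');
E
```

```text
time: 23.95
ee_pos: [0.398, -0.2633, 0.079]
tcp_rot: [-3.14, 0.001, 1.526]
ft_force: [0.3, 0.2, -0.2]
grip_width: 0.412
t 23.95 p [ 0.398  -0.2633  0.079 ] r [-3.140e+00  1.000e-03  1.526e+00] F [ 0.3  0.2 -0.2] g 35.8
shift [ 3.4  1.  69.3] rot [-0.002  0.001 -0.006]
```

View pics/w17.png

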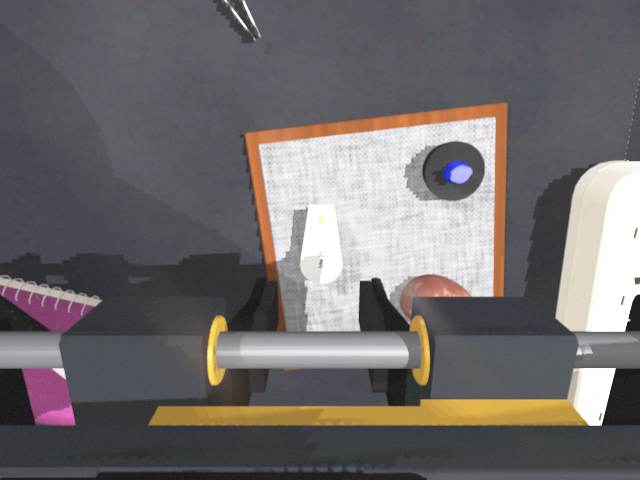

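The loupe is centred between the jaws at (321,243), as when I released it. Gripping.

```bash
python3 -m pendant '[[3,1,25,0,0,0,36],[3,1,50,0,0,-0.006,36],[3,1,66,0,0,-0.006,36],[3,1,69,0,0,-0.006,36],[3,1,69,0,0,-0.006,36]]' && python3 -m pendant '[[0,0,0,0,0,0,20],[0,0,0,0,0,0,20],[0,0,0,0,0,0,20],[0,0,-30,0,0,0,20],[0,0,-60,0,0,0,20]]' 25; python3 - <<'E'
from h import *
st();go([.4686,-.0936,.072],1.532)
E
```

```text
time: 24.62
ee_pos: [0.4002, -0.2583, 0.0103]
tcp_rot: [-3.141, 0.0, 1.536]
ft_force: [0.9, -0.9, -0.0]
grip_width: 0.411
time: 25.25
ee_pos: [0.3999, -0.2583, 0.0709]
tcp_rot: [-3.139, -0.0, 1.535]
ft_force: [0.1, 0.2, 0.9]
grip_width: 0.251
t 25.25 p [ 0.3999 -0.2583  0.0709] r [-3.139 -0.     1.535] F [0.1 0.2 0.9] g 21.9
shift [167.   62.8  -1.3] rot [-0.002 -0.     0.003]
```

```bash
python3 -m pendant '[[45,18,-4,0,0,0,20],[100,38,-4,0,0,0,20],[150,58,-4,0,0,0,20],[168,63,-4,0,0,0.003,20],[168,63,-4,0,0,0.003,20]]'; python3 - <<'E'
from h import *
st();go([.4695,-.092,.0115],1.532);im,c=snap('wrist','w18.png')
E
```

```text
time: 25.88
ee_pos: [0.4692, -0.0911, 0.0746]
tcp_rot: [-3.139, -0.0, 1.536]
ft_force: [-0.6, 0.2, -0.2]
grip_width: 0.248
t 25.88 p [ 0.4692 -0.0911  0.0746] r [-3.139 -0.     1.536] F [-0.6  0.2 -0.2] g 21.6
shift [-0.9  0.5 63.1] rot [-0.002 -0.     0.004]
```

View pics/w18.png

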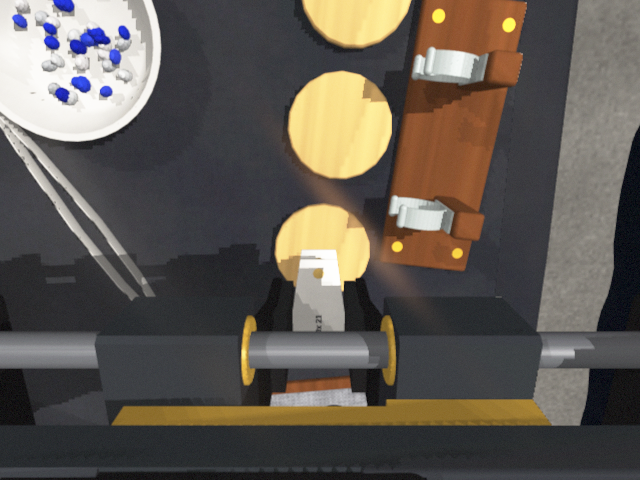

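```bash
python3 -m pendant '[[-1,0,25,0,0,0,20],[-1,0,48,0,0,0,20],[-1,0,60,0,0,0.004,20],[-1,0,63,0,0,0.004,20]]' && python3 -m pendant '[[0,0,0,0,0,0,33],[0,0,0,0,0,0,33],[0,0,-28,0,0,0,33],[0,0,-60,0,0,0,33],[0,0,-60,0,0,0,33]]'; python3 - <<'E'
from h import *
st();im,c=snap('wrist','w19.png')
E
```

```text
time: 26.42
ee_pos: [0.4674, -0.0953, 0.0124]
tcp_rot: [-3.137, -0.001, 1.526]
ft_force: [-9.0, 1.7, 32.8]
grip_width: 0.259
time: 27.05
ee_pos: [0.4693, -0.0959, 0.0742]
tcp_rot: [3.141, -0.001, 1.526]
ft_force: [1.0, -0.5, -0.2]
grip_width: 0.377
t 27.05 p [ 0.4693 -0.0959  0.0742] r [ 3.141e+00 -1.000e-03  1.526e+00] F [ 1.  -0.5 -0.2] g 32.8
```

View pics/w19.png

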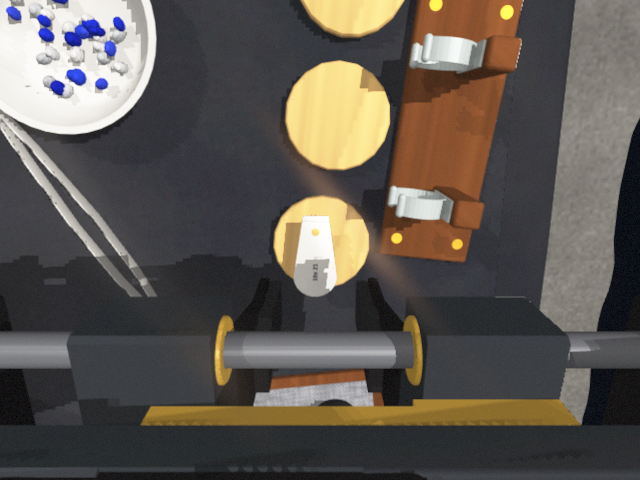

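The loupe lies flat on its disc, about 4 mm off its old spot. The descent pressed with 33 N, so I'll lower more softly from here on. Now the oval stone.

```bash
python3 - <<'E'
from h import *
st();go([.469,-.3005,.09],2.823)
E
python3 -m pendant '[[-40,0,-10,0,0,-0.17,50],[-95,0,-15,0,0,-0.34,50],[-150,0,-15,0,0,-0.51,50],[-190,10,-15,0,0,-0.68,50],[-204,10,-15,0,0,-0.85,50]]';python3 - <<'E'
from h import *
st();go([.469,-.3005,.08],2.823)
E
```

```text
t 27.1 p [ 0.4683 -0.0953  0.0731] r [-3.140e+00 -1.000e-03  1.527e+00] F [-0.3 -0.2 -0.8] g 33.0
shift [-204.9    9.7  -17.2] rot [-1.000e-03 -2.000e-03 -1.296e+00]
time: 27.72
ee_pos: [0.4686, -0.3025, 0.0868]
tcp_rot: [-3.14, -0.002, 2.379]
ft_force: [-0.2, 1.0, -0.6]
grip_width: 0.572
t 27.73 p [ 0.4686 -0.3025  0.0868] r [-3.140e+00 -2.000e-03  2.379e+00] F [-0.2  1.  -0.6] g 49.8
shift [1.1 1.8 6.8] rot [-0.001 -0.003 -0.444]
```

```bash
python3 -m pendant '[[1,2,0,0,0,-0.17,50],[1,2,3,0,0,-0.34,50],[1,2,7,0,0,-0.444,50],[1,2,7,0,0,-0.444,50]]';python3 - <<'E'
from h import *
st();go([.469,-.3005,.0105],2.823);snap('wrist','w20.png')
E
```

```text
time: 28.22
ee_pos: [0.4683, -0.2999, 0.0785]
tcp_rot: [3.141, -0.005, 2.821]
ft_force: [0.8, 0.6, -1.0]
grip_width: 0.573
t 28.23 p [ 0.4683 -0.2999  0.0785] r [ 3.141 -0.005  2.821] F [ 0.8  0.6 -1. ] g 49.9
shift [-1.2 -0.4 68. ] rot [ 0.    -0.005 -0.002]
```

View pics/w20.png

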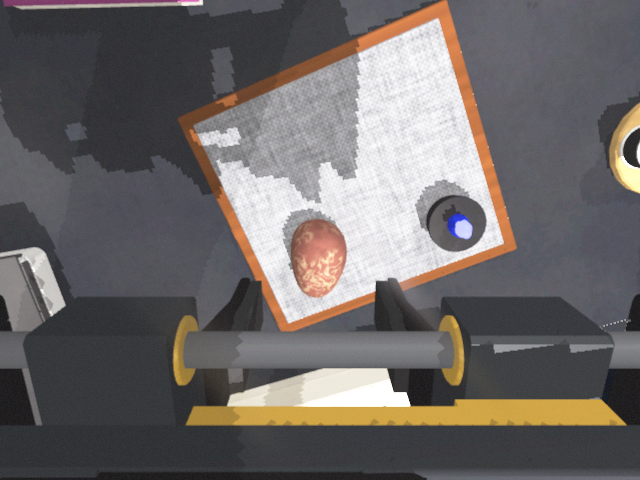

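The stone is centred at (319,257). Descending and gripping low.

```bash
python3 -m pendant '[[-1,0,25,0,0,0,50],[-1,0,50,0,0,0,50],[-1,0,64,0,-0.005,0,50],[-1,0,69,0,-0.005,0,50],[-1,0,69,0,-0.005,0,50]]' && python3 -m pendant '[[0,0,0,0,0,0,30],[0,0,0,0,0,0,28],[0,0,0,0,0,0,28],[0,0,-30,0,0,0,28],[0,0,-65,0,0,0,28]]' 25; python3 - <<'E'
from h import *
st();go([.4771,-.0221,.076],2.823)
E
```

```text
time: 28.9
ee_pos: [0.4693, -0.3005, 0.01]
tcp_rot: [-3.141, 0.001, 2.82]
ft_force: [0.1, 0.7, -0.4]
grip_width: 0.576
time: 29.52
ee_pos: [0.4687, -0.3001, 0.0752]
tcp_rot: [-3.142, -0.001, 2.82]
ft_force: [0.7, -0.1, -1.1]
grip_width: 0.361
t 29.52 p [ 0.4687 -0.3001  0.0752] r [-3.142e+00 -1.000e-03  2.820e+00] F [ 0.7 -0.1 -1.1] g 31.4
shift [ 79.9 266.4  -0.7] rot [-0.    -0.001 -0.003]
```

```bash
python3 -m pendant '[[15,50,-5,0,0,0,28],[33,108,-5,0,0,0,28],[50,167,-5,0,0,0,28],[67,225,-5,0,0,0,28],[80,266,-5,0,0,0,28]]'; python3 -m pendant '[[0,0,0,0,0,0,28],[0,0,0,0,0,0,28]]'; python3 - <<'E'
from h import *
st();go([.4775,-.0218,.0135],2.823);snap('wrist','w21.png')
E
```

```text
time: 30.15
ee_pos: [0.4767, -0.0194, 0.0804]
tcp_rot: [3.141, -0.001, 2.823]
ft_force: [0.5, -0.0, -1.0]
grip_width: 0.357
time: 30.4
ee_pos: [0.4766, -0.0198, 0.0805]
tcp_rot: [3.141, -0.001, 2.823]
ft_force: [-0.1, -0.4, -0.5]
grip_width: 0.36
t 30.4 p [ 0.4766 -0.0198  0.0805] r [ 3.141e+00 -1.000e-03  2.823e+00] F [-0.1 -0.4 -0.5] g 31.3
shift [-1.6 -1.6 67. ] rot [ 0.001 -0.001 -0.   ]
```

View pics/w21.png

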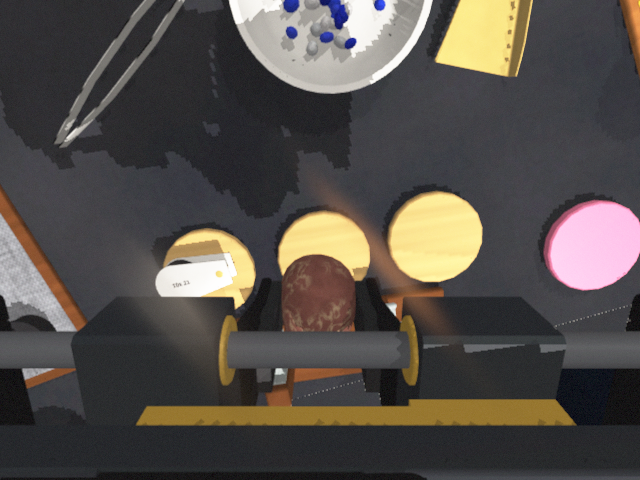

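```bash
python3 -m pendant '[[-1,-1,25,0,0,0,28],[-1,-1,48,0,0,0,28],[-1,-1,58,0,0,0,28],[-1,-1,64,0,0,0,28],[-1,-1,66,0,0,0,28]]'; python3 -m pendant '[[0,0,1,0,0,0,28]]'
```

```text
time: 31.08
ee_pos: [0.4775, -0.0223, 0.0147]
tcp_rot: [3.141, -0.0, 2.82]
ft_force: [-0.2, -0.3, -0.3]
grip_width: 0.364
time: 31.2
ee_pos: [0.4779, -0.0224, 0.014]
tcp_rot: [3.141, 0.0, 2.82]
ft_force: [0.0, -0.3, -0.9]
grip_width: 0.364
```

```bash
python3 -m pendant '[[0,0,2,0,0,0,28],[0,0,2,0,0,0,28]]'; python3 -m pendant '[[0,0,0,0,0,0,46],[0,0,0,0,0,0,46],[0,0,-28,0,0,0,46],[0,0,-60,0,0,0,46],[0,0,-60,0,0,0,46]]'; python3 - <<'E'
from h import *
st();go([.4747,-.2180,.08],np.pi);snap('wrist','w22.png')
E
```

```text
time: 31.45
ee_pos: [0.4784, -0.0224, 0.0125]
tcp_rot: [3.14, 0.001, 2.82]
ft_force: [-0.2, 0.4, 1.6]
grip_width: 0.359
time: 32.08
ee_pos: [0.4799, -0.0223, 0.0742]
tcp_rot: [3.138, 0.006, 2.82]
ft_force: [0.1, 0.5, 0.8]
grip_width: 0.53
t 32.08 p [ 0.4799 -0.0223  0.0742] r [3.138 0.006 2.82 ] F [0.1 0.5 0.8] g 46.1
shift [ -56.9 -187.3   -6.1] rot [ 0.002  0.006 -0.321]
```

View pics/w22.png

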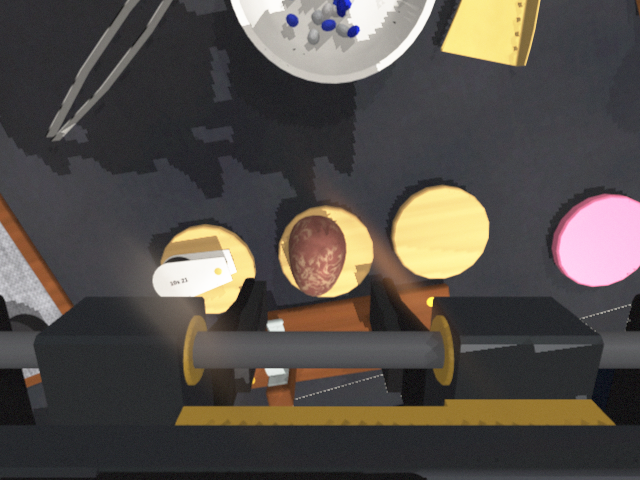

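The stone stands flat on the middle disc, about 3 mm off. Now the jar.

```bash
python3 -m pendant '[[-15,-48,-6,0,0,-0.08,46],[-32,-105,-6,0,0,-0.16,46],[-49,-160,-6,0,0,-0.25,46],[-57,-187,-6,0,0.006,-0.321,46],[-57,-187,-6,0,0.006,-0.321,46]]'; python3 - <<'E'
from h import *
st();go([.4747,-.2180,.0115],np.pi);snap('wrist','w23.png')
E
```

```text
time: 32.75
ee_pos: [0.4725, -0.2201, 0.0777]
tcp_rot: [3.14, -0.004, 3.136]
ft_force: [-0.4, -0.0, 0.3]
grip_width: 0.528
t 32.75 p [ 0.4725 -0.2201  0.0777] r [ 3.14  -0.004  3.136] F [-0.4 -0.   0.3] g 46.0
shift [-2.4  2.  66.2] rot [ 0.002 -0.004 -0.005]
```

View pics/w23.png

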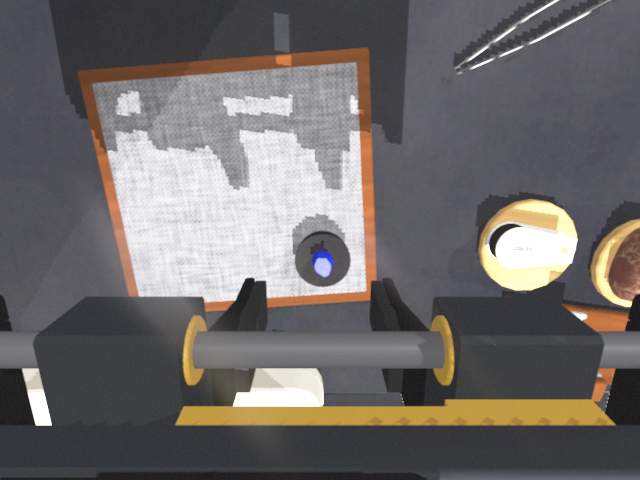

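```bash
python3 -m pendant '[[-2,2,25,0,0,0,46],[-2,2,48,0,0,0,46],[-2,2,62,0,-0.004,-0.005,46],[-2,2,66,0,-0.004,-0.005,46],[-2,2,66,0,-0.004,-0.005,46]]' && python3 -m pendant '[[0,0,0,0,0,0,28],[0,0,0,0,0,0,28],[0,0,0,0,0,0,28],[0,0,-30,0,0,0,28],[0,0,-65,0,0,0,28]]' 20; python3 - <<'E'
from h import *
st();go([.4934,.0502,.082],np.pi)
E
```

```text
time: 33.42
ee_pos: [0.4747, -0.2155, 0.0117]
tcp_rot: [3.138, -0.0, -3.139]
ft_force: [0.3, -1.5, -0.0]
grip_width: 0.533
time: 34.05
ee_pos: [0.4741, -0.2154, 0.077]
tcp_rot: [3.138, -0.002, -3.139]
ft_force: [0.1, -0.4, -1.3]
grip_width: 0.362
t 34.05 p [ 0.4741 -0.2154  0.077 ] r [ 3.138e+00 -2.000e-03 -3.139e+00] F [ 0.1 -0.4 -1.3] g 31.5
shift [-19.9 265.6  -4.1] rot [ 0.004 -0.002  0.002]
```

```bash
python3 -m pendant '[[-4,50,-8,0,0,0,28],[-8,110,-8,0,0,0,28],[-12,170,-8,0,0,0,28],[-16,230,-8,0,0,0,28],[-20,265,-8,0,0,0,28]]'; python3 -m pendant '[[0,0,0,0,0,0,28],[0,0,0,0,0,0,28]]'; python3 - <<'E'
from h import *
st();go([.4930,.0500,.0155],np.pi);snap('wrist','w24.png')
E
```

```text
time: 34.67
ee_pos: [0.4932, 0.0531, 0.086]
tcp_rot: [3.137, -0.002, -3.135]
ft_force: [-0.2, -1.3, -0.4]
grip_width: 0.359
time: 34.92
ee_pos: [0.493, 0.0524, 0.086]
tcp_rot: [3.137, -0.002, -3.136]
ft_force: [0.1, 0.2, 0.2]
grip_width: 0.356
t 34.92 p [0.493  0.0524 0.086 ] r [ 3.137e+00 -2.000e-03 -3.136e+00] F [0.1 0.2 0.2] g 31.0
shift [-0.2 -2.7 70.5] rot [ 0.004 -0.002  0.006]
```

View pics/w24.png

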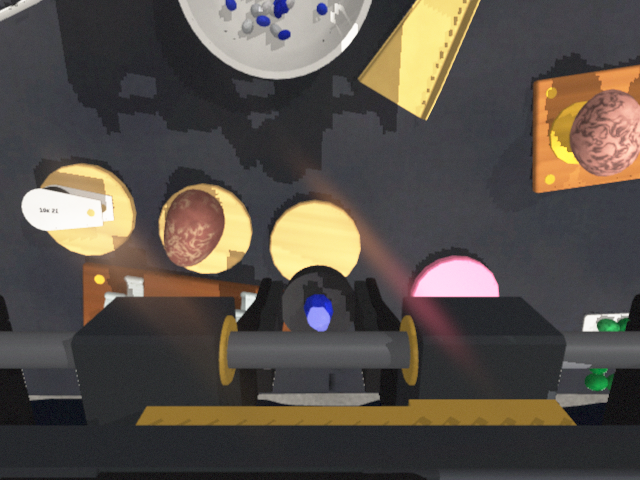

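```bash
python3 -m pendant '[[0,-3,25,0,0,0,28],[0,-3,50,0.004,-0.002,0,28],[0,-3,62,0.004,-0.002,0,28],[0,-3,68,0.004,-0.002,0,28],[0,-3,70,0.004,-0.002,0,28]]'; python3 -m pendant '[[0,0,1,0,0,0,28],[0,0,1,0,0,0,28]]'
```

```text
time: 35.6
ee_pos: [0.4932, 0.0485, 0.0162]
tcp_rot: [3.141, 0.0, -3.138]
ft_force: [0.5, 0.7, 0.1]
grip_width: 0.363
time: 35.85
ee_pos: [0.4935, 0.0485, 0.0156]
tcp_rot: [3.141, 0.001, -3.138]
ft_force: [0.1, 0.3, -0.1]
grip_width: 0.358
```

```bash
python3 -m pendant '[[0,0,2,0,0,0,28],[0,0,2,0,0,0,28]]'; python3 -m pendant '[[0,0,0,0,0,0,44],[0,0,0,0,0,0,44],[0,0,-28,0,0,0,44],[0,0,-70,0,0,0,44],[-28,-40,-130,0,0,0,44]]';python3 -m pendant '[[0,-30,-20,0,0,0,44],[0,-30,-20,0,0,0,44],[0,-30,-20,0,0,0,44]]'; python3 - <<'E'
from h import *
st();im,c=snap('wrist','w25.png')
for n in('wrist','scene'):
  if n=='scene':snap('scene','s25.png')
  for t in('jar','oval_stone','loupe','torch_glass'):
    print(n,t,[(np.round(d['location'],3).tolist(),round(d['score'],2)) for d in robot.place_of(n,t)[:2]])
E
```

```text
time: 36.1
ee_pos: [0.4939, 0.0487, 0.0142]
tcp_rot: [3.141, 0.002, -3.138]
ft_force: [-0.8, -0.5, 4.3]
grip_width: 0.362
time: 36.72
ee_pos: [0.5148, 0.0187, 0.1329]
tcp_rot: [3.14, -0.002, -3.133]
ft_force: [0.5, 0.4, -0.1]
grip_width: 0.502
time: 37.1
ee_pos: [0.5142, -0.0103, 0.1519]
tcp_rot: [3.139, -0.004, -3.132]
ft_force: [-0.4, 1.0, 0.2]
grip_width: 0.508
t 37.1 p [ 0.5142 -0.0103  0.1519] r [ 3.139 -0.004 -3.132] F [-0.4  1.   0.2] g 44.2
wrist jar [([0.494, 0.048, 0.009], 0.98)]
wrist oval_stone [([0.484, -0.023, 0.008], 0.65)]
wrist loupe [([0.468, -0.096, 0.009], 0.7)]
wrist torch_glass []
scene jar [([0.492, 0.045, 0.011], 0.51)]
scene oval_stone [([0.482, -0.023, 0.009], 0.7)]
scene loupe [([0.478, -0.022, 0.011], 0.72), ([0.486, -0.021, 0.001], 0.59)]
scene torch_glass [([0.417, 0.234, 0.027], 0.96), ([0.487, -0.018, -0.003], 0.69)]
```

View pics/w25.png

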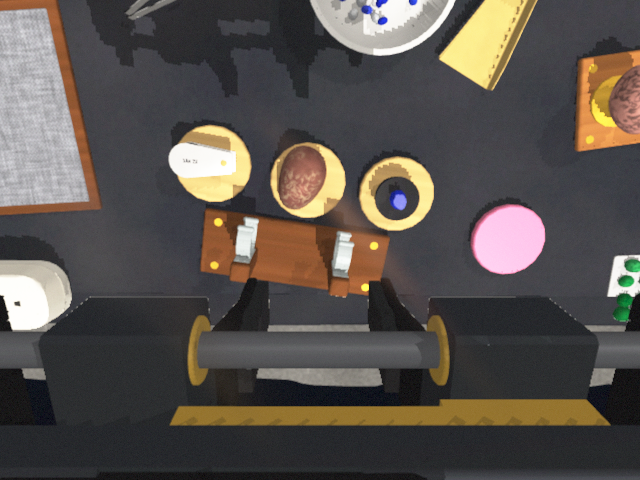

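View pics/s25.png

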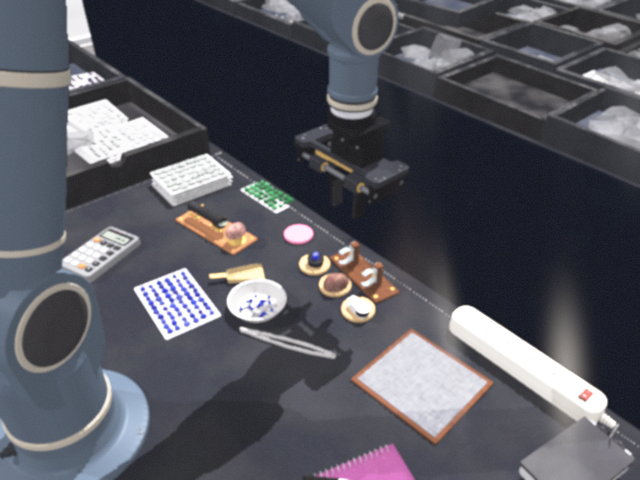

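All three stand on their discs: loupe (212,162), oval (303,178), jar (398,197). Their positions are within about 5 mm of the start readings, the torch is in the forks, and the gripper is clear. Handing in.

```bash
python3 - <<'E'
from h import *
st();print(robot.hand_in())
E
```

```text
t 37.6 p [ 0.515  -0.0112  0.1527] r [ 3.140e+00 -2.000e-03 -3.132e+00] F [ 0.   0.3 -0.4] g 43.8
the job is handed in; nothing more can be done
None
```

I moved the jar, oval stone and loupe to the sorting pad, pulled the torch out of its clips and laid it in the rest's forks with its glass towards the stone. Then I put the three things back on their discs and handed in at about 38 s.

**Torch:** the last camera estimates put the glass on the rest's axis, about 33 mm before the rest's origin (nominal 31 mm) and 27–31 mm up. In the wrist picture it lay in both forks. I judged "fully down" from that picture and those height readings only. It met the forks about 2.5 mm higher than I had planned, and I then opened the gripper so it could settle.

**Jar, oval stone and loupe:** all three are upright on their original discs. The last wrist-camera readings were about 5 mm (jar), 3 mm (oval stone) and 2 mm (loupe) from the first ones. By eye against its disc, the loupe looked about 4 mm off.

**Checks that disagreed or came close:**
- **Loupe force:** lowering the loupe pressed with a reading of about 33 N at the wrist. That is below the limits, and I lowered the other two more softly.
- **Wrist camera:** it was offset by about 3 mm and 1.4 mm in the tool axes. I found this by comparing two views and corrected for it.
- **Scene camera:** its last search for the loupe pointed at the middle disc, which disagreed with the wrist picture. I took that as a false report.

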